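Find the hidden socket and open the vent slide

ROBOT

A 7-joint arm with a two-finger parallel gripper is mounted at the origin on a cart in front of the work surface, level with it; the furniture and walls round the work are solid. World frame = base frame: x ahead of the robot, y to its left, z up, the work surface at z = 0. Lengths are in m, angles in rad, forces in N, time in s.
With the tool pointing down it reaches from about 0.425 to 0.925 m from the base axis. Payload 6.8 kg.
Tool frame: the origin (TCP) lies midway between the tips of the shut fingers; the grasp point (between the pads) lies 19 mm behind it; z points along the fingers, y is the line along which they close (so a half turn about z gives the same grasp; the last joint's range is limited). The gripper opens to 88 mm and grips with 3 to 60 N. Pads are 20 mm wide; open, the fingers measure 115 mm over their backs; the gripper's body (75 mm by 178 mm) begins 61 mm behind the grasp point.
Start: joints at [1.24, 0.477, 0.022, 1.555, -0.011, 1.109, -0.083], TCP at [0.149, -0.658, 0.197] pointing down, gripper open.
Joint ranges: [-2.96, 2.96], [-0.34, 2.1], [-1.41, 1.46], [0.24, 2.44], [-1.37, 4.51], [0.17, 1.92], [-2.96, 2.96]. Speed limits (rad/s): [2.39, 2.39, 3.14, 3.14, 3.14, 3.14, 3.14].

INTERFACE

Orientations are given as [roll, pitch, yaw] about the fixed x, y, z axes, in that order (R = Rz(yaw) Ry(pitch) Rx(roll)).
In Python, from plant import env gives the robot as it stands. The module is installed in compiled form; this text tells all that it offers.
- The arm moves only by the tool jog_arm, never from a script. Its argument "rows" is a list of rows, each an object of numbers: "rx", "ry", "rz": the turn, a rotation vector about the tool's x, y, z in units of 5 degrees (1.0 is 5 degrees); "tx", "ty", "tz": the shift along the tool's x, y, z in mm; "grip": the opening, from 0 (shut) to 1 (fully open). A call has 1 to 12 rows; each row is the pose to reach, as a shift and turn from the pose commanded when the call began, along the tool's axes at that moment; what a row does not reach only later rows make up. A row lasts 1/8 s, in which the tool goes at most 62.5 mm and 10.7 degrees, less where a joint would pass 70% of its speed; a pose out of reach is approached as far as the arm can. A call with a gripper value outside its range is refused whole. The fingers move at their own pace and stop on an object; "force" is the grip in N (left out, the last holds). Time passes only in rows, so rows that repeat a pose let the fingers close. It gives the time, the measured TCP pose, the force, the opening and the grip force at its end, in the units of the state.
- env.get_state(): the state, without advancing time (a new reading comes with each control period).
- env.read_camera(name): name is "side" or "top" or "wrist"; returns a dict with "pixels" (480x640x3 uint8, blue, green, red), "depth" (480x640 float32, m along the optical axis (not along the pixel's ray), 0 where there is no reading), "fx", "fy", "cx", "cy" (pixels), "dist_coeffs" ([k1, k2, p1, p2, k3] as OpenCV has them; the pictures are not rectified), "R" (3x3) and "t" (3): a world point X has camera coordinates R X + t. Camera axes: x right, y down, z forward; pixel columns grow to the right and rows downward; lengths in m; the calibration is good to about 2 mm. A picture is of the moment at which its call begins.
- env.sign_off(): hands the job in; it is judged then, once.
The state is a dict: "time": time; "q": joint angles; "qd": joint speeds; "effort": joint torques, N m; "eef_pos": TCP position; "eef_rot": TCP orientation; "ft_force": force on the tool from outside, world axes, zero at the start; "torque": the same for the moment, N m; "gripper_width": finger opening in m; "grip_force": force on a finger pad.
Only numpy, scipy, OpenCV 4.12 (cv2) and the standard library are available. Lean on these libraries where they do the work, as an engineer would, in place of code of your own. Each camera call takes 0.05 s, during which the arm holds its last target. There are 200 camera calls.

TASK

Open the vent port of the block: its slide has no knob, only a socket hidden under a flush sprung flap somewhere along the channel. Take the spring probe from its wooden stand, set its tip down in the channel at the port end and, keeping it down in the channel with its spring partly compressed (never pressed solid), slide it towards the far end until it drops into the socket. Push it fully home there, draw the slide with it all the way back to the port end, and leave the probe standing in the socket with nothing else on the desk disturbed.

Things in the scene. Friction and masses are not known exactly. Their poses are not given: they have to be found in the camera images.
- vent_block: Low grey block with an aluminium cover, fixed to the desk, 100 (x) x 228 (y) x 56 mm high. Origin: centre of its underside; y runs along its length, z up. A straight channel, 14 mm wide and 6 mm deep, runs along y at x = -18 mm from y = -42 to +42 mm; its floor is the plain grey top of a hidden slide, which moves along y with about 3.5 N of friction.
- port (a point): Centre of the port, a 26 mm square window with a raised dark rim beside the channel's +y end, at x = +24, y = +34 mm on the block, 56 mm above the desk. The slide covers it until drawn to its +y stop, where the socket's centre is at y = +34 mm on the block.
- channel_middle (a point): Middle of the channel's floor, 50 mm above the desk. The slide's one socket, 14 x 14 mm, lies on the centre line, at the start anywhere from 32 mm towards the far end to 6 mm towards the port end of this point. A flush flap of the same grey fills it, yields to 0.4 N (0.8 N at the bottom) and sinks at most 26 mm: with the probe home its tip is 24 mm above the desk.
- channel_port_end (a point): End of the channel beside the port, on its centre line, at the height of the cover's top (56 mm).
- channel_far_end (a point): Other end of the channel, on its centre line, same height, 84 mm from the port end.
- stand: Light wooden stand fixed to the desk, 50 x 50 x 46 mm on a 66 mm foot plate, with a 15 mm wide, 40 mm deep hole in its top in which the probe stands upright at the start. Origin: centre of its underside.
- probe: Spring probe, 124 mm long, about 0.14 kg, upright in the stand with z up the handle. Origin: on its axis at the end of the tip when the plunger is fully out. A steel plunger (10 mm diameter, round end) carries a black square handle, 24 x 24 mm and 50 mm tall, from 70 to 120 mm above the origin, its flats square to the x and y axes; a steel collar, 30 mm diameter, lies from 64 to 70 mm.
- handle_centre (a point): Centre of the probe's square handle, where it is gripped; 95 mm above the end of the tip when the plunger is out. Axes as the probe.
- tip (a point): End of the probe's plunger; rises towards the handle as the spring is compressed.
- plunger (a joint): How far the probe's plunger is pushed in, in m: 0 fully out, 0.016 solid. The spring takes 2 N to start moving and 150 N/m after that (3.1 N at 7 mm).
- dropper_bottle: Bystander: small dark brown bottle with a black cap, 36 mm diameter, 77 mm tall; origin at the centre of its underside.
- label_roll: Bystander: roll of labels, 73 x 86 x 62 mm, standing on its end; origin at the centre of its underside.
- solvent_tin: Bystander: flat brown tin with a white cap, 53 (x) x 82 (y) x 124 mm tall; origin at the centre of its underside.
- flat_flask: Bystander: clear glass flask, 73 mm diameter, 121 mm tall; origin at the centre of its underside.

How it is judged:
On the way, in this order (a step that is already met when the one before it is completed fails the run):
1. the tip is down in the channel at the port end, pressed on its floor (x of tip in the frame of vent_block between -0.026 and -0.01 m and y of tip in the frame of vent_block between 0.015 and 0.045 m and z of tip in the frame of vent_block below 0.0535 m and contact force between probe and vent_block above 0.5 N), for 0.1 s.
2. the probe is fully home in the socket where the socket was found (x of tip in the frame of vent_block between -0.026 and -0.01 m and y of tip in the frame of vent_block below 0.016 m and z of tip in the frame of vent_block below 0.03 m), for 0.1 s.
At the end, for the whole second after the job is handed in: The probe stands by itself, at rest and within 15 degrees of upright, fully home in the socket (tip less than 30 mm above the desk), and the slide has been drawn to the port end (tip within about 7 mm of the slide's stop: y above 27 mm in the block's frame) (x of tip in the frame of vent_block between -0.026 and -0.01 m and y of tip in the frame of vent_block between 0.027 and 0.045 m and z of tip in the frame of vent_block below 0.03 m and angle between probe's own z axis and vertical below 0.26 rad and linear speed of probe below 0.02 m/s); the robot touches nothing.
It fails at once if the tip lifted out of, or set down into, the channel away from its port end (tip 3 to 20 mm above the cover over the channel, beyond y = +5 mm) (x of tip in the frame of vent_block between -0.028 and -0.008 m and y of tip in the frame of vent_block between -0.05 and 0.005 m and z of tip in the frame of vent_block between 0.059 and 0.076 m).
It fails at once if the probe's spring pressed solid (beyond 15 mm) (value of joint plunger above 0.015 m).
It fails at once if the dropper bottle, label roll, solvent tin or flat flask moved by more than 20 mm (distance of any of dropper_bottle, label_roll, solvent_tin, flat_flask from where it was at the start of the episode above 0.02 m).
It also fails if it takes over 54 s, if anything falls off the work surface, if the arm or the gripper's body presses on something with over 40 N, if the wrist force passes 120 N, or if a joint passes its speed limit or range.

## Working session

There is one attempt and no reset: what is moved stays moved. The work goes in short steps, Python scripts to look and compute and a tool call to move; the robot and the scene stay as the last step left them, time stands still between calls to the robot, and variables do not carry over. Pictures are saved under pics/ and viewed, at most 10 in all, crops included, and the job is handed in when it is done.

Besides the shell and the picture viewer there is one more tool, called after "Emit:" as name(argument=value, ...), one argument or row to a line, values as JSON. jog_arm: Moves the arm, as the interface text tells. Its arguments: {"type":"object","properties":{"rows":{"type":"array"},"force":{"type":"number"}},"required":["rows"]}

```bash
mkdir -p pics
cat > h.py <<'E'
import numpy as np, cv2
from plant import env
def pts(c):
    K=np.array([[c['fx'],0,c['cx']],[0,c['fy'],c['cy']],[0,0,1]])
    u,v=np.meshgrid(np.arange(640),np.arange(480))
    n=cv2.undistortPoints(np.stack([u,v],-1).reshape(-1,1,2).astype(np.float32),K,np.array(c['dist_coeffs'])).reshape(480,640,2)
    d=c['depth']
    P=np.dstack([n[...,0]*d,n[...,1]*d,d])
    W=(P-np.array(c['t']))@np.array(c['R'])
    W[d==0]=np.nan
    return W
def proj(c,X):
    K=np.array([[c['fx'],0,c['cx']],[0,c['fy'],c['cy']],[0,0,1]])
    return cv2.projectPoints(np.array(X,float).reshape(-1,1,3),cv2.Rodrigues(np.array(c['R']))[0],np.array(c['t'],float),K,np.array(c['dist_coeffs']))[0].reshape(-1,2)
E
python3 - <<'E'
from h import *
s=env.get_state();print(s)
for n in('top','side'):
    c=env.read_camera(n);np.save(n+'.npy',c,allow_pickle=True);cv2.imwrite(f'pics/{n}1.png',c['pixels'])
    print(n,c['fx'],-np.array(c['R']).T@c['t'],np.array(c['R'])[2])
E
```

```text
{'time': 0.0, 'q': array([ 1.23985913,  0.47781798,  0.02235842,  1.55643167, -0.01150719,
        1.10929671, -0.08310141]), 'qd': array([ 1.54617694e-03, -1.62803697e-04, -4.02508677e-04, -5.34713228e-04,
        1.01902343e-03,  8.83304736e-05,  2.18476356e-04]), 'effort': array([-8.75680644e-05, -5.82848454e+01,  1.53463986e+00, -2.72605079e+01,
       -5.42849209e-02,  1.69931859e-02,  1.66990826e-04]), 'eef_pos': array([ 0.14900324, -0.65768762,  0.1957785 ]), 'eef_rot': array([-3.13977262e+00,  1.38270840e-04,  2.22837902e-01]), 'ft_force': array([0.1984335 , 0.0234483 , 0.28440272]), 'torque': array([0.00857857, 0.01972352, 0.05490318]), 'grip_force': 0.0, 'gripper_width': 0.08807420465473452}
top 461.4192114550906 [0.47935131 0.24933353 0.95737574] [ 0.09925579  0.00176912 -0.99506038]
side 469.5911018543793 [0.56037587 0.97263854 0.55989236] [-0.00718232 -0.8336727  -0.55221214]
```

View pics/top1.png

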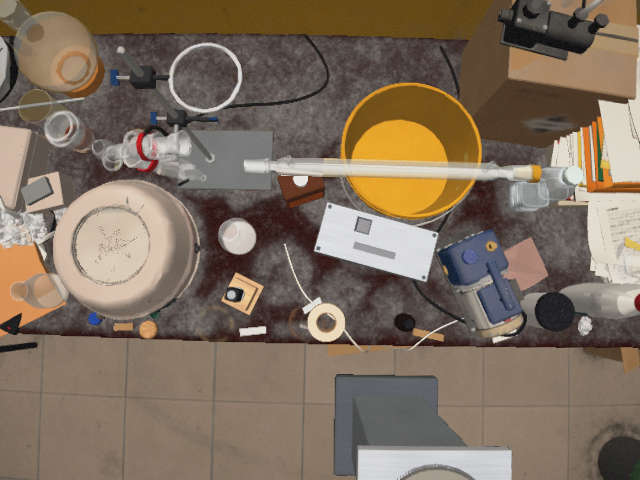

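View pics/side1.png

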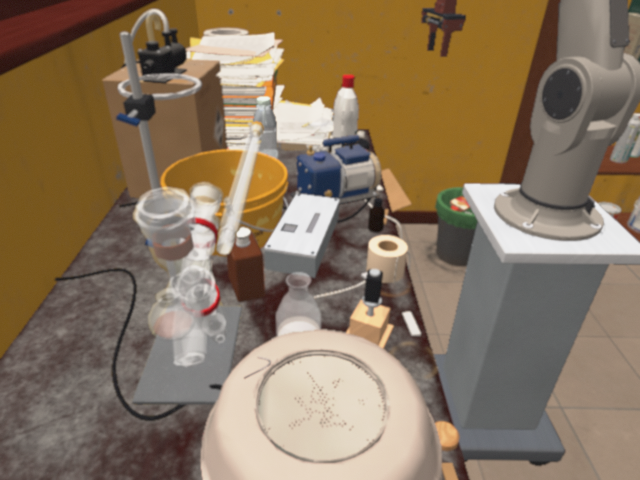

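The top view shows the block with its channel at about (374,250) and the port at (362,226). The stand and probe are at (240,294), the label roll at (326,322), the bottle at (405,322), the tin at (302,187) and the flask at (237,236). In the side view the probe stands upright at (373,290).

Run:
```python
from h import *
c=np.load('top.npy',allow_pickle=True).item();W=pts(c);im=c['pixels']
def rect(m,name):
    p=W[m][:,:2]; 
    r=cv2.minAreaRect((p*1000).astype(np.float32));print(name,m.sum(),np.round(r[0],1),np.round(r[1],1),round(r[2],2),'z',np.nanmedian(W[m][:,2]).round(4),'mean',(p.mean(0)*1000).round(1))
v,u=np.mgrid[:480,:640]
def box(a,b,x,y):return (u>=a)&(u<=x)&(v>=b)&(v<=y)
z=W[...,2]; g=im.astype(int).sum(2)/3
blk=box(305,195,445,285)&(z>.045)&(z<.064)
m=cv2.morphologyEx(blk.astype(np.uint8),cv2.MORPH_OPEN,np.ones((3,3)))>0
rect(m,'block')
rect(box(345,235,400,262)&(g<150)&m,'channel'); rect(box(350,213,375,240)&(g<140)&m,'port')
print(g[243:259:3,345:402:4].astype(int))
b=box(215,265,270,325)
rect(b&(z>.110)&(z<.14),'handle top'); rect(b&(z>.036)&(z<.055),'stand top')
rect(b&(z>.003)&(z<.055),'stand all')
for n,bb in dict(tin=box(270,160,330,210),flask=box(210,210,265,260),roll=box(300,295,350,345),bottle=box(390,308,420,335),tube=box(330,155,500,185),pump=box(437,225,530,340)).items():
    k=bb&(z>.03); rect(k,n);print(np.nanmax(z[k]),W[k].min(0).round(3),W[k].max(0).round(3))
s=np.load('side.npy',allow_pickle=True).item();Ws=pts(s)
k=(np.hypot(Ws[...,0]-np.nanmedian(W[b&(z>.11)&(z<.14)][:,0]),Ws[...,1]-np.nanmedian(W[b&(z>.11)&(z<.14)][:,1]))<.03)
print('probe from side',np.nanmax(Ws[k][:,2]));kk=k&(Ws[...,2]>.085)&(Ws[...,2]<.13);print(Ws[kk].min(0),Ws[kk].max(0))
big=cv2.resize(np.hstack([im[195:290,305:445],im[265:360,200:340]]),None,fx=2.8,fy=2.8,interpolation=cv2.INTER_CUBIC);cv2.imwrite('pics/crop1.png',big)
```

```text
block 5857 [566.7 120. ] [258.7 102.3] 75.73 z 0.0557 mean [569.2 135.2]
channel 21 [541.6 147.1] [82. 39.] 76.42 z 0.0499 mean [553.3 146.5]
port 75 [601.5 162.6] [29.  30.5] 75.83 z 0.0561 mean [603.3 162.3]
[[222 221 218 154 199 216 219 219 220 221 220 219 221 221 221]
 [220 221 172 154 153 156 141 194 218 221 222 224 223 221 220]
 [222 218 219 179 157 155 153 154 154 144 216 219 222 223 221]
 [220 219 221 219 218 218 166 153 154 154 156 156 163 220 219]
 [218 218 220 217 218 221 219 218 206 163 153 156 157 218 221]
 [217 220 219 219 218 219 218 219 221 220 220 182 158 218 220]]
handle top 194 [460.7 403.7] [25. 24.] 75.03 z 0.1258 mean [460.6 402.1]
stand top 417 [460.6 403.5] [50.5 50.7] 65.16 z 0.0456 mean [461.2 397.2]
stand all 835 [458.4 402.5] [123.3 113.8] 2.4 z 0.036 mean [461.1 396.9]
tin 2087 [665.  282.7] [ 70.7 110.4] 0.27 z 0.123 mean [673.3 282.6]
0.2014236133048698 [0.63  0.227 0.03 ] [0.7   0.338 0.201]
flask 958 [575.5 412.3] [69.9 71.4] 56.25 z 0.0763 mean [571.3 405.2]
0.12366114184082225 [0.54  0.377 0.03 ] [0.611 0.449 0.124]
roll 911 [410.5 230.5] [72.9 72.9] 54.26 z 0.0614 mean [410.8 231.3]
0.0662914060854249 [0.377 0.194 0.031] [0.447 0.281 0.066]
bottle 273 [412.7  75. ] [33.3 34.5] 0.45 z 0.0543 mean [413.4  77.2]
0.08032424159038837 [0.396 0.058 0.03 ] [0.429 0.092 0.08 ]
tube 3596 [709.2  78.2] [ 87.  308.7] 2.08 z 0.1677 mean [690.4  75.6]
0.20447584823800186 [ 0.663 -0.077  0.031] [0.756 0.232 0.204]
pump 5818 [502.9 -83.4] [246.6 137.1] 28.86 z 0.1156 mean [490.5 -61.4]
0.16436815308925198 [ 0.387 -0.182  0.03 ] [0.594 0.016 0.164]
probe from side 0.13070808681028687
[0.44507249 0.39339397 0.0850312 ] [0.47230517 0.42104723 0.129739  ]
```

View pics/crop1.png

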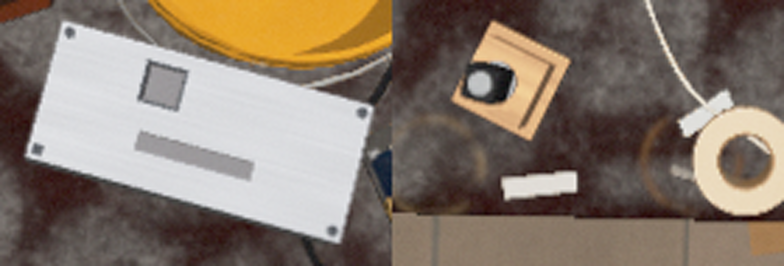

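The crop shows the block's port window (162,85) and channel (193,155), with the socket not visible. The probe handle (490,82) stands in the wooden stand.

```bash
cat >> h.py <<'E'
from scipy.spatial.transform import Rotation as R
def rows(targets, start=None):
    """targets: list of (x,y,z[m], tool yaw) tool down -> row numbers"""
    s=env.get_state(); p0=s['eef_pos'];R0=R.from_euler('xyz',s['eef_rot'])
    for x,y,z,yaw in targets:
        d=R0.inv().apply(np.array([x,y,z])-p0)*1000
        rv=(R0.inv()*R.from_euler('xyz',[np.pi,0,yaw])).as_rotvec()/np.radians(5)
        print(np.round(d,1),np.round(rv,2))
E
python3 - <<'E'
from h import *
c=np.load('top.npy',allow_pickle=True).item();W=pts(c);im=c['pixels']
z=W[...,2]; g=im.astype(int).sum(2)/3
v,u=np.mgrid[:480,:640]
def box(a,b,x,y):return (u>=a)&(u<=x)&(v>=b)&(v<=y)
m=box(345,238,402,262)&(g<185)
n,l,st,ce=cv2.connectedComponentsWithStats(m.astype(np.uint8));i=1+st[1:,4].argmax()
p=W[l==i];r=cv2.minAreaRect((p[:,:2]*1000).astype(np.float32));print('ch',r,np.median(p[:,2]),p[:,:2].mean(0),len(p))
cc=p[:,:2].mean(0);d=np.linalg.svd(p[:,:2]-cc)[2][0];print('yaw',np.degrees(np.arctan2(d[1],d[0]))-90)
b=box(215,265,270,325)&(z>.114)&(z<.14);p=W[b][:,:2]
for a in range(-40,50,5):
    q=p@R.from_euler('z',a,degrees=True).as_matrix()[:2,:2];print(a,(np.ptp(np.percentile(q,[2,98],axis=0),axis=0)*1000).round(1),end=' ')
print()
# height map 10cm cells both cams
s=np.load('side.npy',allow_pickle=True).item();Ws=pts(s)
P=np.vstack([W.reshape(-1,3),Ws.reshape(-1,3)]);P=P[np.isfinite(P[:,0])]
P=P[(P[:,2]>-.05)&(P[:,2]<.9)]
for x in np.arange(.3,1.,.1):
    print(round(x,1),[ (lambda q: round(float(np.percentile(q,99)),2) if len(q)>3 else -1)(P[(abs(P[:,0]-x-.05)<.05)&(abs(P[:,1]-y-.05)<.05),2]) for y in np.arange(-.7,.7,.1)])
rows([(.149,-.658,.33,.2228),(.45,-.42,.33,.1),(.6,-.05,.33,-.1),(.56,.25,.33,-.26),(.47,.35,.33,-.26)])
E
```

```text
ch ((552.7727661132812, 138.93093872070312), (84.13174438476562, 13.790312767028809), 75.71748352050781) 0.04999516408916425 [0.55289714 0.13879843] 303
yaw -13.902823640467176
-40 [25.5 25.9] -35 [25.1 25.2] -30 [24.1 24.5] -25 [23.7 24. ] -20 [23.3 23.5] -15 [23.3 23.1] -10 [23.4 23.4] -5 [23.8 24.2] 0 [23.8 24.5] 5 [24.6 25.3] 10 [25.5 25.9] 15 [26.2 26.6] 20 [26.8 26.9] 25 [26.9 27. ] 30 [26.9 27. ] 35 [26.9 26.9] 40 [26.7 26.8] 45 [26.3 26.1] 
0.3 [-1, 0.01, 0.01, 0.01, 0.0, 0.01, 0.1, 0.05, 0.01, 0.06, 0.01, 0.0, 0.02, 0.02]
0.4 [-1, 0.07, 0.09, 0.2, 0.24, 0.12, 0.16, 0.08, 0.06, 0.06, 0.13, 0.13, 0.13, 0.13]
0.5 [-1, 0.1, 0.09, 0.1, 0.1, 0.1, 0.16, 0.11, 0.06, 0.06, 0.12, 0.12, 0.13, 0.13]
0.6 [-1, 0.3, 0.3, 0.29, 0.28, 0.22, 0.2, 0.17, 0.17, 0.17, 0.4, 0.4, 0.36, 0.36]
0.7 [0.27, 0.29, 0.29, 0.29, 0.29, 0.29, 0.26, 0.17, 0.17, 0.17, 0.4, 0.47, 0.4, 0.36]
0.8 [0.27, 0.29, 0.29, 0.29, 0.29, 0.4, 0.4, 0.14, 0.14, 0.01, 0.01, 0.01, 0.01, 0.0]
0.9 [0.27, 0.28, 0.28, -1, 0.29, 0.43, 0.43, 0.43, 0.43, 0.43, 0.43, 0.42, 0.0, 0.0]
[-1.000e-01  0.000e+00 -1.341e+02] [-0.02  0.    0.  ]
[ 346.1 -165.6 -133.9] [-0.02  0.    1.41]
[ 574.1 -493.3 -133.4] [-0.02  0.    3.7 ]
[ 601.4 -794.7 -132.9] [-0.02  0.01  5.53]
[ 535.7 -912.1 -132.7] [-0.02  0.01  5.53]
```

Emit:
jog_arm(
  rows=[
    {"tz": -62},
    {"tz": -130},
    {"tx": 60,"ty": -30,"tz": -134},
    {"tx": 115,"ty": -55,"tz": -134},
    {"tx": 170,"ty": -82,"tz": -134,"rz": 0.5},
    {"tx": 230,"ty": -110,"tz": -134,"rz": 0.8},
    {"tx": 288,"ty": -138,"tz": -134,"rz": 1.1},
    {"tx": 346,"ty": -166,"tz": -134,"rz": 1.4},
    {"tx": 380,"ty": -215,"tz": -134,"rz": 1.8},
    {"tx": 415,"ty": -265,"tz": -134,"rz": 2.1},
    {"tx": 450,"ty": -315,"tz": -134,"rz": 2.5},
    {"tx": 485,"ty": -365,"tz": -134,"rz": 2.8},
  ],
  force=30,
)

```text
invalid input at $.rows[0]: expected keys rx, ry, rz, tx, ty, tz, grip
```

Run:
```python
from h import *
print(env.get_state())
rows([(.6,-.05,.33,-.1),(.56,.25,.33,-.25),(.4607,.4035,.25,-.25)])
```

```text
{'time': 0.1, 'q': array([ 1.23989797,  0.47771775,  0.022369  ,  1.55631034, -0.01151945,
        1.10928935, -0.08307555]), 'qd': array([ 1.37791973e-03, -3.02943782e-03, -3.20484094e-04, -1.91787068e-03,
        2.00591890e-03, -3.15469712e-04,  4.75192136e-05]), 'effort': array([ 4.53263507e-03, -5.84087384e+01,  1.53991833e+00, -2.73311538e+01,
       -5.42707799e-02,  1.30958977e-02,  6.37902531e-05]), 'eef_pos': array([ 0.14900051, -0.65777119,  0.19589711]), 'eef_rot': array([-3.14000005e+00,  1.10014089e-04,  2.22811269e-01]), 'ft_force': array([ 0.97827607, -0.95586888, -0.61516121]), 'torque': array([ 0.0290097 , -0.00548583,  0.01579164]), 'grip_force': 0.0, 'gripper_width': 0.08781160113203854}
[ 574.1 -493.3 -133.4] [-0.02  0.    3.7 ]
[ 601.4 -794.7 -132.9] [-0.02  0.01  5.42]
[ 538.5 -966.2  -52.6] [-0.02  0.01  5.42]
```

All keys are needed.

Emit:
jog_arm(
  rows=[
    {"rx": 0,"ry": 0,"rz": 0,"tx": 0,"ty": 0,"tz": -62,"grip": 1},
    {"rx": 0,"ry": 0,"rz": 0,"tx": 0,"ty": 0,"tz": -124,"grip": 1},
    {"rx": 0,"ry": 0,"rz": 0.2,"tx": 54,"ty": -26,"tz": -134,"grip": 1},
    {"rx": 0,"ry": 0,"rz": 0.4,"tx": 108,"ty": -52,"tz": -134,"grip": 1},
    {"rx": 0,"ry": 0,"rz": 0.6,"tx": 162,"ty": -78,"tz": -134,"grip": 1},
    {"rx": 0,"ry": 0,"rz": 0.8,"tx": 216,"ty": -104,"tz": -134,"grip": 1},
    {"rx": 0,"ry": 0,"rz": 1.1,"tx": 270,"ty": -130,"tz": -134,"grip": 1},
    {"rx": 0,"ry": 0,"rz": 1.4,"tx": 324,"ty": -156,"tz": -134,"grip": 1},
    {"rx": 0,"ry": 0,"rz": 1.8,"tx": 365,"ty": -195,"tz": -134,"grip": 1},
    {"rx": 0,"ry": 0,"rz": 2.2,"tx": 400,"ty": -242,"tz": -134,"grip": 1},
    {"rx": 0,"ry": 0,"rz": 2.5,"tx": 435,"ty": -292,"tz": -134,"grip": 1},
    {"rx": 0,"ry": 0,"rz": 2.8,"tx": 470,"ty": -342,"tz": -134,"grip": 1},
  ],
  force=30,
)

```text
time: 1.6
eef_pos: [0.5322, -0.219, 0.3304]
eef_rot: [-3.142, 0.001, -0.023]
ft_force: [0.6, 0.3, 0.2]
gripper_width: 0.0874
grip_force: 0.0
```

Run:
```python
from h import *
s=env.get_state();print(s['time'],s['eef_pos'],s['eef_rot'],s['ft_force'])
rows([(.6,-.05,.33,-.1),(.56,.25,.33,-.25),(.4607,.4035,.25,-.25)])
```

```text
1.6 [ 0.5322359  -0.21901239  0.33042305] [-3.14152238e+00  5.36389825e-04 -2.25557091e-02] [0.57999487 0.28958665 0.20978021]
[  63.9 -170.5    0.4] [-0.    0.01  0.89]
[ 1.720e+01 -4.695e+02  4.000e-01] [-0.    0.01  2.61]
[ -85.5 -620.7   80.5] [-0.    0.01  2.61]
```

Emit:
jog_arm(
  rows=[
    {"rx": 0,"ry": 0,"rz": 0.3,"tx": 15,"ty": -58,"tz": 0,"grip": 1},
    {"rx": 0,"ry": 0,"rz": 0.6,"tx": 28,"ty": -116,"tz": 0,"grip": 1},
    {"rx": 0,"ry": 0,"rz": 0.9,"tx": 35,"ty": -174,"tz": 0,"grip": 1},
    {"rx": 0,"ry": 0,"rz": 1.2,"tx": 35,"ty": -232,"tz": 0,"grip": 1},
    {"rx": 0,"ry": 0,"rz": 1.5,"tx": 32,"ty": -290,"tz": 0,"grip": 1},
    {"rx": 0,"ry": 0,"rz": 1.8,"tx": 25,"ty": -348,"tz": 0,"grip": 1},
    {"rx": 0,"ry": 0,"rz": 2.2,"tx": 10,"ty": -404,"tz": 0,"grip": 1},
    {"rx": 0,"ry": 0,"rz": 2.6,"tx": -10,"ty": -458,"tz": 0,"grip": 1},
    {"rx": 0,"ry": 0,"rz": 2.6,"tx": -40,"ty": -510,"tz": 0,"grip": 1},
    {"rx": 0,"ry": 0,"rz": 2.6,"tx": -65,"ty": -560,"tz": 20,"grip": 1},
    {"rx": 0,"ry": 0,"rz": 2.6,"tx": -85,"ty": -610,"tz": 40,"grip": 1},
    {"rx": 0,"ry": 0,"rz": 2.6,"tx": -85,"ty": -620,"tz": 80,"grip": 1},
  ],
)

```text
time: 3.1
eef_pos: [0.4575, 0.406, 0.2512]
eef_rot: [-3.138, 0.0, -0.241]
ft_force: [0.6, -0.4, -1.0]
gripper_width: 0.0879
grip_force: 0.0
```

Run:
```python
from h import *
s=env.get_state();print(s['time'],s['eef_pos'],s['eef_rot'],s['ft_force'])
c=env.read_camera('wrist');cv2.imwrite('pics/w1.png',c['pixels']);W=pts(c)
z=W[...,2];k=(np.hypot(W[...,0]-.46,W[...,1]-.403)<.03)&(z>.115)&(z<.14)
p=W[k];print(len(p))
if len(p)>5:
    print(cv2.minAreaRect((p[:,:2]*1000).astype(np.float32)),np.median(p[:,2]))
rows([(.4607,.4035,.16,-.25),(.4607,.4035,.085,-.25)])
```

```text
3.1 [0.45749706 0.40596519 0.25122305] [-3.13754105e+00  2.49863366e-04 -2.41480276e-01] [ 0.56781407 -0.40835186 -0.96875326]
751
((461.2240905761719, 403.6261291503906), (24.08949089050293, 24.247543334960938), 76.66236114501953) 0.12614912255950678
[ 4.3 -2.6 84.3] [0.05 0.06 0.08]
[  4.7  -3.  159.3] [0.05 0.06 0.08]
```

View pics/w1.png

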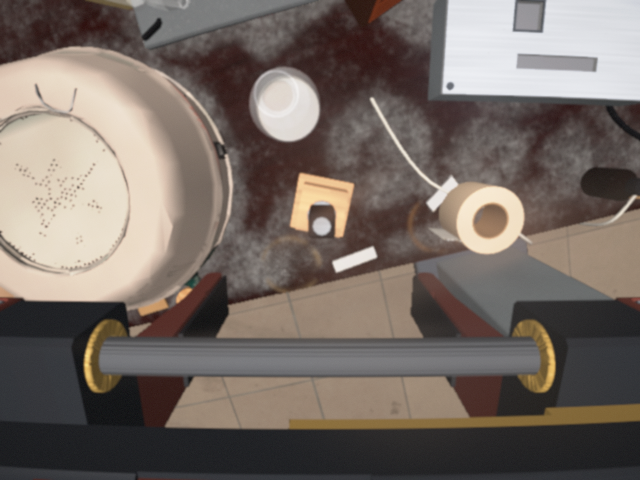

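The wrist view shows the handle at (321,217), square to the gripper and midway between the fingers. The way down is clear.

Emit:
jog_arm(
  rows=[
    {"rx": 0,"ry": 0,"rz": 0,"tx": 4,"ty": -2.5,"tz": 40,"grip": 1},
    {"rx": 0,"ry": 0,"rz": 0,"tx": 4.5,"ty": -2.7,"tz": 80,"grip": 1},
    {"rx": 0,"ry": 0,"rz": 0,"tx": 4.7,"ty": -3,"tz": 110,"grip": 1},
    {"rx": 0,"ry": 0,"rz": 0,"tx": 4.7,"ty": -3,"tz": 140,"grip": 1},
    {"rx": 0,"ry": 0,"rz": 0,"tx": 4.7,"ty": -3,"tz": 166,"grip": 1},
    {"rx": 0,"ry": 0,"rz": 0,"tx": 4.7,"ty": -3,"tz": 166,"grip": 1},
    {"rx": 0,"ry": 0,"rz": 0,"tx": 4.7,"ty": -3,"tz": 166,"grip": 0.5},
    {"rx": 0,"ry": 0,"rz": 0,"tx": 4.7,"ty": -3,"tz": 166,"grip": 0.2},
    {"rx": 0,"ry": 0,"rz": 0,"tx": 4.7,"ty": -3,"tz": 166,"grip": 0.1},
    {"rx": 0,"ry": 0,"rz": 0,"tx": 4.7,"ty": -3,"tz": 166,"grip": 0.1},
    {"rx": 0,"ry": 0,"rz": 0,"tx": 4.7,"ty": -3,"tz": 166,"grip": 0.1},
  ],
  force=30,
)

```text
time: 4.53
eef_pos: [0.4657, 0.4025, 0.0849]
eef_rot: [-3.141, -0.0, -0.248]
ft_force: [0.6, 1.2, 0.2]
gripper_width: 0.0413
grip_force: 0.0
```

Emit:
jog_arm(
  rows=[
    {"rx": 0,"ry": 0,"rz": 0,"tx": -4.5,"ty": 0,"tz": 0,"grip": 0.4},
    {"rx": 0,"ry": 0,"rz": 0,"tx": -4.5,"ty": 0,"tz": 0,"grip": 0.2},
    {"rx": 0,"ry": 0,"rz": 0,"tx": -4.5,"ty": 0,"tz": 0,"grip": 0.1},
    {"rx": 0,"ry": 0,"rz": 0,"tx": -4.5,"ty": 0,"tz": 0,"grip": 0.1},
    {"rx": 0,"ry": 0,"rz": 0,"tx": -4.5,"ty": 0,"tz": 0,"grip": 0.1},
    {"rx": 0,"ry": 0,"rz": 0,"tx": -4.5,"ty": 0,"tz": 0,"grip": 0.1},
    {"rx": 0,"ry": 0,"rz": 0,"tx": -4.5,"ty": 0,"tz": 0,"grip": 0.1},
  ],
  force=30,
)

```text
time: 5.4
eef_pos: [0.4612, 0.4036, 0.0847]
eef_rot: [3.142, 0.0, -0.248]
ft_force: [-0.4, -0.5, 0.5]
gripper_width: 0.024
grip_force: 30.0
```

Emit:
jog_arm(
  rows=[
    {"rx": 0,"ry": 0,"rz": 0,"tx": 0,"ty": 0,"tz": -30,"grip": 0.1},
    {"rx": 0,"ry": 0,"rz": 0,"tx": 0,"ty": 0,"tz": -60,"grip": 0.1},
    {"rx": 0,"ry": 0,"rz": 0,"tx": 0,"ty": 0,"tz": -90,"grip": 0.1},
    {"rx": 0,"ry": 0,"rz": 0,"tx": 15,"ty": 20,"tz": -95,"grip": 0.1},
    {"rx": 0,"ry": 0,"rz": 0,"tx": 45,"ty": 60,"tz": -95,"grip": 0.1},
    {"rx": 0,"ry": 0,"rz": 0,"tx": 75,"ty": 100,"tz": -95,"grip": 0.1},
    {"rx": 0,"ry": 0,"rz": 0,"tx": 105,"ty": 140,"tz": -95,"grip": 0.1},
    {"rx": 0,"ry": 0,"rz": 0,"tx": 135,"ty": 180,"tz": -95,"grip": 0.1},
    {"rx": 0,"ry": 0,"rz": 0,"tx": 150,"ty": 199,"tz": -95,"grip": 0.1},
    {"rx": 0,"ry": 0,"rz": 0,"tx": 154,"ty": 204,"tz": -95,"grip": 0.1},
    {"rx": 0,"ry": 0,"rz": 0,"tx": 154,"ty": 204,"tz": -95,"grip": 0.1},
  ],
  force=30,
)

```text
time: 6.78
eef_pos: [0.5601, 0.1687, 0.1797]
eef_rot: [-3.141, 0.0, -0.248]
ft_force: [0.3, -0.5, -0.6]
gripper_width: 0.0237
grip_force: 30.0
```

Run:
```python
from h import *
s=env.get_state();print(s['time'],s['eef_pos'],s['eef_rot'],s['ft_force'])
c=env.read_camera('side');W=pts(c)
x,y,zt=s['eef_pos']
uv=proj(c,[(x,y,zt-.0787),(x,y,zt-.009)]);print(uv)
u,v=uv[0].astype(int)
im=c['pixels'].copy()
cr=cv2.resize(im[v-90:v+60,u-100:u+100],None,fx=4,fy=4,interpolation=cv2.INTER_CUBIC);cv2.imwrite('pics/s2.png',cr)
k=(np.hypot(W[...,0]-x,W[...,1]-y)<.025)&(W[...,2]<zt-.015)&(W[...,2]>.062)
for a in np.arange(.07,.16,.008):
    q=W[k&(abs(W[...,2]-a)<.004)]
    if len(q):print(round(a,3),len(q),np.median(q,0).round(4),np.ptp(q[:,0]).round(4))
```

```text
6.775 [0.56009148 0.16871692 0.17965199] [-3.14126280e+00  3.33979773e-04 -2.47941472e-01] [ 0.28507704 -0.47856083 -0.57976796]
[[307.71409735 209.7797943 ]
 [308.03526689 177.56002513]]
0.102 6 [0.5576 0.1723 0.105 ] 0.0078
0.11 17 [0.5576 0.1723 0.1096] 0.0079
0.118 19 [0.5577 0.1729 0.118 ] 0.0078
0.126 17 [0.5578 0.1727 0.1268] 0.0078
0.134 20 [0.5579 0.1724 0.1338] 0.0096
0.142 23 [0.5561 0.1729 0.1422] 0.0096
0.15 23 [0.558  0.1724 0.1498] 0.0096
0.158 17 [0.5563 0.173  0.158 ] 0.0095
```

View pics/s2.png

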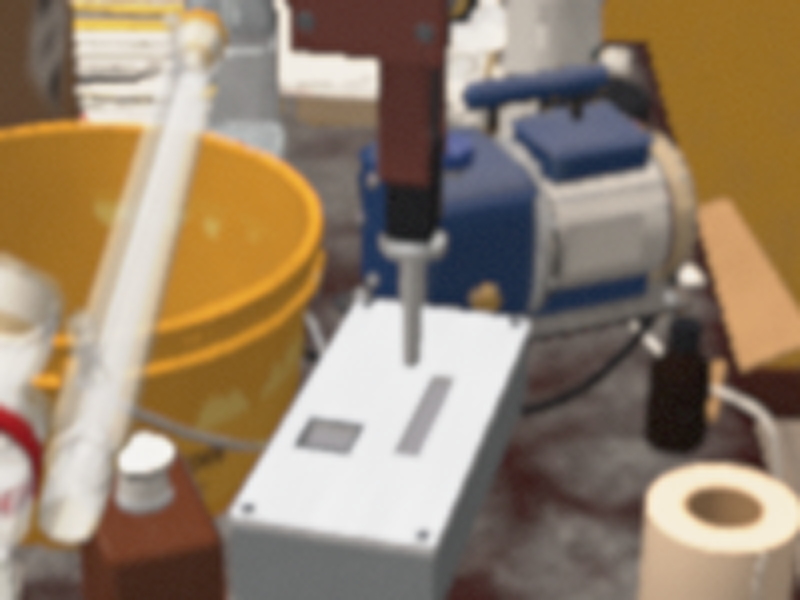

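The picture shows the probe hanging upright above the block, its tip at crop (412,362). That is slightly right of the prediction, so I'll measure the channel and plunger in the same camera.

Run:
```python
from h import *
s=env.get_state()
for n in ('side','wrist'):
    c=env.read_camera(n) if n=='wrist' else np.load('side.npy',allow_pickle=True).item()
    W=pts(c);g=c['pixels'].astype(int).mean(2)
    q=np.array([[.9694,-.2453],[.2453,.9694]])
    L=(W[...,:2]-[.5528,.1389])@q.T   # local coords rel. channel centre: x', y'
    k=(abs(L[...,0])<.016)&(abs(L[...,1])<.055)&(W[...,2]>.04)&(W[...,2]<.064)&(g<185)
    nn,l,st,ce=cv2.connectedComponentsWithStats(k.astype(np.uint8));i=1+st[1:,4].argmax();m=l==i
    r=cv2.minAreaRect((L[m]*1000).astype(np.float32));print(n,m.sum(),np.round(r[0],1),np.round(r[1],1),r[2],(np.median(W[m],0)).round(4),L[m].mean(0))
    # project a box of the predicted channel at z=.056 to compare
c=env.read_camera('side')
W=pts(c);L=(W[...,:2]-[.5528,.1389])@q.T
x,y,zt=s['eef_pos'];k=(np.hypot(W[...,0]-x,W[...,1]-y)<.025)&(W[...,2]<.158)&(W[...,2]>.105)
print('plunger local front surf',np.median(L[k],0)); print('tcp local',q@(np.array([x,y])-[.5528,.1389]))
im=c['pixels'].astype(int)
# sub-pixel plunger centre columns, printed rows
for v in (196,200,204): print(v,im[v,298:322].mean(1).astype(int))
print(proj(c,[(x,y,zt-.0787+d) for d in (.01,.02,.0)]))
```

```text
side 102 [-2.1 -5.6] [73.9 11.1] 88.63710021972656 [0.5488 0.1338 0.0507] [-0.0022115  -0.00631817]
wrist 1160 [-2.3  0.1] [11.6 83.1] 0.07282128185033798 [0.5499 0.1376 0.0503] [-0.00265447 -0.00191859]
plunger local front surf [-0.00564999  0.03528047]
tcp local [-0.00072343  0.03142157]
196 [215 218 229 237 238 237 236 236 231 208 169 139 124 127 160 197 203 196
 194 193 190 181 172 159]
200 [237 237 238 238 237 237 238 238 234 217 173 139 123 130 176 223 234 235
 235 234 235 236 236 237]
204 [237 237 237 237 238 238 238 238 234 217 173 140 123 138 188 227 236 236
 236 236 236 237 236 236]
[[307.9025668  205.50370753]
 [307.94847122 200.99267877]
 [307.8571982  209.96003877]]
```

Emit:
jog_arm(
  rows=[
    {"rx": 0,"ry": 0,"rz": 0,"tx": 0.8,"ty": 0,"tz": 15,"grip": 0.1},
    {"rx": 0,"ry": 0,"rz": 0,"tx": 0.8,"ty": 0,"tz": 30,"grip": 0.1},
    {"rx": 0,"ry": 0,"rz": 0,"tx": 0.8,"ty": 0,"tz": 40,"grip": 0.1},
    {"rx": 0,"ry": 0,"rz": 0,"tx": 0.8,"ty": 0,"tz": 44,"grip": 0.1},
    {"rx": 0,"ry": 0,"rz": 0,"tx": 0.8,"ty": 0,"tz": 47,"grip": 0.1},
    {"rx": 0,"ry": 0,"rz": 0,"tx": 0.8,"ty": 0,"tz": 50,"grip": 0.1},
    {"rx": 0,"ry": 0,"rz": 0,"tx": 0.8,"ty": 0,"tz": 50,"grip": 0.1},
    {"rx": 0,"ry": 0,"rz": 0,"tx": 0.8,"ty": 0,"tz": 50,"grip": 0.1},
  ],
)

```text
time: 7.92
eef_pos: [0.5613, 0.1679, 0.13]
eef_rot: [-3.141, -0.0, -0.248]
ft_force: [-1.2, -0.1, -1.3]
gripper_width: 0.0239
grip_force: 30.0
```

Run:
```python
from h import *
for i in range(6):
    s=env.get_state();env.read_camera('side');print(s['eef_pos'].round(4),s['ft_force'].round(2))
```

```text
[0.5613 0.1679 0.13  ] [-1.2  -0.07 -1.34]
[0.5613 0.1679 0.13  ] [-0.18  1.05 -1.06]
[0.5613 0.1678 0.13  ] [-0.52  0.18 -1.19]
[0.5613 0.1678 0.13  ] [-0.65  0.03 -1.13]
[0.5613 0.1678 0.1299] [ 0.21  0.11 -2.03]
[0.5613 0.1678 0.1299] [-0.38  0.07 -1.25]
```

No contact force beyond the probe's own weight, with the tip below the cover level, so the tip is in the channel. Next I press it onto the floor.

Emit:
jog_arm(
  rows=[
    {"rx": 0,"ry": 0,"rz": 0,"tx": 0,"ty": 0,"tz": 3,"grip": 0.1},
    {"rx": 0,"ry": 0,"rz": 0,"tx": 0,"ty": 0,"tz": 7,"grip": 0.1},
    {"rx": 0,"ry": 0,"rz": 0,"tx": 0,"ty": 0,"tz": 7,"grip": 0.1},
    {"rx": 0,"ry": 0,"rz": 0,"tx": 0,"ty": 0,"tz": 7,"grip": 0.1},
  ],
)

```text
time: 8.72
eef_pos: [0.5614, 0.1679, 0.1229]
eef_rot: [-3.141, -0.0, -0.248]
ft_force: [0.1, -0.7, 1.4]
gripper_width: 0.0236
grip_force: 30.0
```

```bash
cat >> h.py <<'E'
def ft(n=6):
    f=[]
    for i in range(n):
        s=env.get_state();f.append(s['ft_force']);env.read_camera('side')
    q=np.array([[.9694,-.2453],[.2453,.9694]]);f=np.mean(f,0)
    print('t',s['time'],'local',(q@(s['eef_pos'][:2]-[.5528,.1389])*1000).round(1),'z',s['eef_pos'][2].round(4),'F local',(q@f[:2]).round(2),f[2].round(2))
E
python3 -c "from h import *;ft()"
```

```text
t 8.975 local [ 1.2 30.2] z 0.1229 F local [0.2  0.05] 1.93
```

Emit:
jog_arm(
  rows=[
    {"rx": 0,"ry": 0,"rz": 0,"tx": 0,"ty": 4,"tz": 0,"grip": 0.1},
    {"rx": 0,"ry": 0,"rz": 0,"tx": 0,"ty": 8,"tz": 0,"grip": 0.1},
    {"rx": 0,"ry": 0,"rz": 0,"tx": 0,"ty": 12,"tz": 0,"grip": 0.1},
    {"rx": 0,"ry": 0,"rz": 0,"tx": 0,"ty": 16,"tz": 0,"grip": 0.1},
    {"rx": 0,"ry": 0,"rz": 0,"tx": 0,"ty": 18,"tz": 0,"grip": 0.1},
    {"rx": 0,"ry": 0,"rz": 0,"tx": 0,"ty": 20,"tz": 0,"grip": 0.1},
    {"rx": 0,"ry": 0,"rz": 0,"tx": 0,"ty": 22,"tz": 0,"grip": 0.1},
    {"rx": 0,"ry": 0,"rz": 0,"tx": 0,"ty": 24,"tz": 0,"grip": 0.1},
    {"rx": 0,"ry": 0,"rz": 0,"tx": 0,"ty": 26,"tz": 0,"grip": 0.1},
    {"rx": 0,"ry": 0,"rz": 0,"tx": 0,"ty": 28,"tz": 0,"grip": 0.1},
  ],
)

```text
time: 10.28
eef_pos: [0.5543, 0.1406, 0.1228]
eef_rot: [3.142, -0.0, -0.248]
ft_force: [0.4, 1.1, 1.7]
gripper_width: 0.0234
grip_force: 30.0
```

```bash
python3 -c "from h import *;ft(4)"
```

```text
t 10.425 local [1.  1.4] z 0.1226 F local [0.09 1.41] 2.22
```

Emit:
jog_arm(
  rows=[
    {"rx": 0,"ry": 0,"rz": 0,"tx": 0,"ty": 1.5,"tz": 0,"grip": 0.1},
    {"rx": 0,"ry": 0,"rz": 0,"tx": 0,"ty": 3,"tz": 0,"grip": 0.1},
    {"rx": 0,"ry": 0,"rz": 0,"tx": 0,"ty": 4.5,"tz": 0,"grip": 0.1},
    {"rx": 0,"ry": 0,"rz": 0,"tx": 0,"ty": 6,"tz": 0,"grip": 0.1},
    {"rx": 0,"ry": 0,"rz": 0,"tx": 0,"ty": 7.5,"tz": 0,"grip": 0.1},
    {"rx": 0,"ry": 0,"rz": 0,"tx": 0,"ty": 9,"tz": 0,"grip": 0.1},
  ],
)

```text
time: 11.22
eef_pos: [0.5521, 0.1319, 0.1228]
eef_rot: [-3.142, -0.0, -0.248]
ft_force: [-0.0, 1.9, 2.2]
gripper_width: 0.024
grip_force: 30.0
```

```bash
python3 -c "from h import *;ft(3)"
```

```text
t 11.325 local [ 1.  -7.4] z 0.1227 F local [-0.48  1.63] 2.14
```

Emit:
jog_arm(
  rows=[
    {"rx": 0,"ry": 0,"rz": 0,"tx": 0,"ty": 1.5,"tz": 0,"grip": 0.1},
    {"rx": 0,"ry": 0,"rz": 0,"tx": 0,"ty": 3,"tz": 0,"grip": 0.1},
    {"rx": 0,"ry": 0,"rz": 0,"tx": 0,"ty": 4.5,"tz": 0,"grip": 0.1},
    {"rx": 0,"ry": 0,"rz": 0,"tx": 0,"ty": 6,"tz": 0,"grip": 0.1},
    {"rx": 0,"ry": 0,"rz": 0,"tx": 0,"ty": 7,"tz": 0,"grip": 0.1},
  ],
)

```text
time: 12.0
eef_pos: [0.5503, 0.125, 0.1227]
eef_rot: [3.141, 0.0, -0.249]
ft_force: [1.1, 2.4, 1.7]
gripper_width: 0.0236
grip_force: 30.0
```

```bash
python3 -c "from h import *;ft(3)"
```

```text
t 12.1 local [  1.  -14.3] z 0.1227 F local [0.25 1.33] 1.89
```

Emit:
jog_arm(
  rows=[
    {"rx": 0,"ry": 0,"rz": 0,"tx": 0,"ty": 1.5,"tz": 0,"grip": 0.1},
    {"rx": 0,"ry": 0,"rz": 0,"tx": 0,"ty": 3,"tz": 0,"grip": 0.1},
    {"rx": 0,"ry": 0,"rz": 0,"tx": 0,"ty": 4.5,"tz": 0,"grip": 0.1},
    {"rx": 0,"ry": 0,"rz": 0,"tx": 0,"ty": 6,"tz": 0,"grip": 0.1},
    {"rx": 0,"ry": 0,"rz": 0,"tx": 0,"ty": 7,"tz": 0,"grip": 0.1},
  ],
)

```text
time: 12.78
eef_pos: [0.5486, 0.1182, 0.1228]
eef_rot: [3.142, -0.0, -0.249]
ft_force: [0.5, 1.6, 2.4]
gripper_width: 0.0238
grip_force: 30.0
```

```bash
python3 -c "from h import *;ft(3)"
```

```text
t 12.875 local [  1.  -21.2] z 0.1227 F local [0.24 1.52] 1.39
```

Emit:
jog_arm(
  rows=[
    {"rx": 0,"ry": 0,"rz": 0,"tx": 0,"ty": 1.5,"tz": 0,"grip": 0.1},
    {"rx": 0,"ry": 0,"rz": 0,"tx": 0,"ty": 3,"tz": 0,"grip": 0.1},
    {"rx": 0,"ry": 0,"rz": 0,"tx": 0,"ty": 4.5,"tz": 0,"grip": 0.1},
    {"rx": 0,"ry": 0,"rz": 0,"tx": 0,"ty": 5,"tz": 0,"grip": 0.1},
  ],
)

```text
time: 13.42
eef_pos: [0.5467, 0.1121, 0.1221]
eef_rot: [3.14, 0.001, -0.249]
ft_force: [0.7, -0.9, -1.7]
gripper_width: 0.0236
grip_force: 30.0
```

```bash
python3 -c "from h import *;ft(4)"
```

```text
t 13.575 local [  0.6 -27.2] z 0.1221 F local [ 0.23 -2.11] -1.67
```

The vertical force fell to the hanging weight, so the tip has dropped into the socket and is leaning on its port-side wall. I'll centre it by about 2 mm, then push down.

Emit:
jog_arm(
  rows=[
    {"rx": 0,"ry": 0,"rz": 0,"tx": 0,"ty": 1,"tz": 0,"grip": 0.1},
    {"rx": 0,"ry": 0,"rz": 0,"tx": 0,"ty": 2,"tz": 0,"grip": 0.1},
    {"rx": 0,"ry": 0,"rz": 0,"tx": 0,"ty": 2,"tz": 0,"grip": 0.1},
  ],
)

```text
time: 14.0
eef_pos: [0.5469, 0.1119, 0.1228]
eef_rot: [-3.141, 0.0, -0.248]
ft_force: [-0.4, -1.4, -1.4]
gripper_width: 0.024
grip_force: 30.0
```

```bash
python3 -c "from h import *;ft(4)"
```

```text
t 14.15 local [  0.9 -27.7] z 0.1228 F local [ 0.05 -1.19] -1.47
```

Emit:
jog_arm(
  rows=[
    {"rx": 0,"ry": 0,"rz": 0,"tx": 0,"ty": 0.5,"tz": 2,"grip": 0.1},
    {"rx": 0,"ry": 0,"rz": 0,"tx": 0,"ty": 0.5,"tz": 4,"grip": 0.1},
    {"rx": 0,"ry": 0,"rz": 0,"tx": 0,"ty": 0.5,"tz": 7,"grip": 0.1},
    {"rx": 0,"ry": 0,"rz": 0,"tx": 0,"ty": 0.5,"tz": 7,"grip": 0.1},
  ],
)

```text
time: 14.7
eef_pos: [0.5469, 0.1114, 0.1156]
eef_rot: [-3.141, -0.0, -0.248]
ft_force: [-0.2, 0.7, -1.3]
gripper_width: 0.0236
grip_force: 30.0
```

```bash
python3 -c "from h import *;ft(4)"
```

```text
t 14.85 local [  1.  -28.2] z 0.1158 F local [-0.02  0.61] -0.88
```

Emit:
jog_arm(
  rows=[
    {"rx": 0,"ry": 0,"rz": 0,"tx": 0,"ty": 0,"tz": 4,"grip": 0.1},
    {"rx": 0,"ry": 0,"rz": 0,"tx": 0,"ty": 0,"tz": 8,"grip": 0.1},
    {"rx": 0,"ry": 0,"rz": 0,"tx": 0,"ty": 0,"tz": 11,"grip": 0.1},
    {"rx": 0,"ry": 0,"rz": 0,"tx": 0,"ty": 0,"tz": 14,"grip": 0.1},
    {"rx": 0,"ry": 0,"rz": 0,"tx": 0,"ty": 0,"tz": 14,"grip": 0.1},
    {"rx": 0,"ry": 0,"rz": 0,"tx": 0,"ty": 0,"tz": 14,"grip": 0.1},
  ],
)

```text
time: 15.65
eef_pos: [0.5469, 0.1111, 0.102]
eef_rot: [-3.142, -0.0, -0.248]
ft_force: [-0.1, -0.1, 0.6]
gripper_width: 0.024
grip_force: 30.0
```

```bash
python3 -c "from h import *;ft(4)"
```

```text
t 15.8 local [  1.1 -28.4] z 0.102 F local [-0.18 -0.03] 0.92
```

It is at the bottom, with the spring starting to take load. Next I draw the slide towards the port.

Emit:
jog_arm(
  rows=[
    {"rx": 0,"ry": 0,"rz": 0,"tx": 0,"ty": -3,"tz": 0,"grip": 0.1},
    {"rx": 0,"ry": 0,"rz": 0,"tx": 0,"ty": -9,"tz": 0,"grip": 0.1},
    {"rx": 0,"ry": 0,"rz": 0,"tx": 0,"ty": -15,"tz": 0,"grip": 0.1},
    {"rx": 0,"ry": 0,"rz": 0,"tx": 0,"ty": -21,"tz": 0,"grip": 0.1},
    {"rx": 0,"ry": 0,"rz": 0,"tx": 0,"ty": -27,"tz": 0,"grip": 0.1},
    {"rx": 0,"ry": 0,"rz": 0,"tx": 0,"ty": -33,"tz": 0,"grip": 0.1},
    {"rx": 0,"ry": 0,"rz": 0,"tx": 0,"ty": -39,"tz": 0,"grip": 0.1},
    {"rx": 0,"ry": 0,"rz": 0,"tx": 0,"ty": -45,"tz": 0,"grip": 0.1},
    {"rx": 0,"ry": 0,"rz": 0,"tx": 0,"ty": -50,"tz": 0,"grip": 0.1},
    {"rx": 0,"ry": 0,"rz": 0,"tx": 0,"ty": -55,"tz": 0,"grip": 0.1},
    {"rx": 0,"ry": 0,"rz": 0,"tx": 0,"ty": -59,"tz": 0,"grip": 0.1},
    {"rx": 0,"ry": 0,"rz": 0,"tx": 0,"ty": -59,"tz": 0,"grip": 0.1},
  ],
)

```text
time: 17.35
eef_pos: [0.5615, 0.1692, 0.1019]
eef_rot: [-3.14, -0.0, -0.248]
ft_force: [-0.4, -2.2, 0.8]
gripper_width: 0.0236
grip_force: 30.0
```

```bash
python3 -c "from h import *;ft(4)"
```

```text
t 17.5 local [ 1.  31.5] z 0.102 F local [-0.13 -2.2 ] 0.95
```

Emit:
jog_arm(
  rows=[
    {"rx": 0,"ry": 0,"rz": 0,"tx": 0,"ty": -1,"tz": 0,"grip": 0.1},
    {"rx": 0,"ry": 0,"rz": 0,"tx": 0,"ty": -2,"tz": 0,"grip": 0.1},
    {"rx": 0,"ry": 0,"rz": 0,"tx": 0,"ty": -3,"tz": 0,"grip": 0.1},
    {"rx": 0,"ry": 0,"rz": 0,"tx": 0,"ty": -3,"tz": 0,"grip": 0.1},
  ],
)

```text
time: 18.05
eef_pos: [0.562, 0.171, 0.1017]
eef_rot: [3.141, 0.0, -0.249]
ft_force: [-1.7, -3.9, 1.2]
gripper_width: 0.0238
grip_force: 30.0
```

Run:
```python
from h import *
ft(4)
c=env.read_camera('side');cv2.imwrite('pics/s3.png',cv2.resize(c['pixels'][120:290,210:410],None,fx=3.5,fy=3.5,interpolation=cv2.INTER_CUBIC))
```

```text
t 18.2 local [ 1.  33.4] z 0.1017 F local [ 0.04 -3.99] 1.09
```

View pics/s3.png

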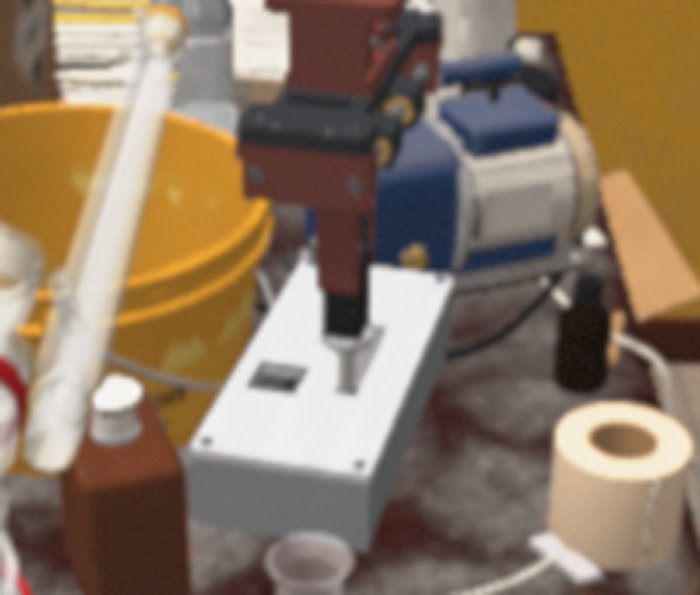

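The port window at (277,377) is now dark and open, the probe is deep in the socket at the port end, and the side force has risen. I'll relax it, release and retreat.

Emit:
jog_arm(
  rows=[
    {"rx": 0,"ry": 0,"rz": 0,"tx": 0,"ty": 1.5,"tz": 0,"grip": 0.1},
    {"rx": 0,"ry": 0,"rz": 0,"tx": 0,"ty": 1.5,"tz": -0.8,"grip": 0.1},
    {"rx": 0,"ry": 0,"rz": 0,"tx": 0,"ty": 1.5,"tz": -0.8,"grip": 0.3},
    {"rx": 0,"ry": 0,"rz": 0,"tx": 0,"ty": 1.5,"tz": -0.8,"grip": 0.4},
    {"rx": 0,"ry": 0,"rz": 0,"tx": 0,"ty": 1.5,"tz": -0.8,"grip": 0.7},
    {"rx": 0,"ry": 0,"rz": 0,"tx": 0,"ty": 1.5,"tz": -0.8,"grip": 0.9},
    {"rx": 0,"ry": 0,"rz": 0,"tx": 0,"ty": 1.5,"tz": -0.8,"grip": 0.9},
    {"rx": 0,"ry": 0,"rz": 0,"tx": 0,"ty": 1.5,"tz": -0.8,"grip": 0.9},
  ],
)

```text
time: 19.3
eef_pos: [0.5617, 0.1698, 0.1026]
eef_rot: [-3.142, -0.0, -0.248]
ft_force: [-0.6, -0.8, 0.2]
gripper_width: 0.0715
grip_force: 0.0
```

Emit:
jog_arm(
  rows=[
    {"rx": 0,"ry": 0,"rz": 0,"tx": 0,"ty": 0,"tz": -15,"grip": 0.9},
    {"rx": 0,"ry": 0,"rz": 0,"tx": 0,"ty": 0,"tz": -40,"grip": 0.9},
    {"rx": 0,"ry": 0,"rz": 0,"tx": 0,"ty": 0,"tz": -80,"grip": 0.9},
    {"rx": 0,"ry": 0,"rz": 0,"tx": 0,"ty": 0,"tz": -120,"grip": 0.9},
    {"rx": 0,"ry": 0,"rz": 0,"tx": 0,"ty": 0,"tz": -160,"grip": 0.9},
    {"rx": 0,"ry": 0,"rz": 0,"tx": 0,"ty": 0,"tz": -160,"grip": 0.9},
  ],
)

```text
time: 20.05
eef_pos: [0.5636, 0.1709, 0.2673]
eef_rot: [-3.137, -0.007, -0.248]
ft_force: [-0.4, -0.1, -1.1]
gripper_width: 0.0794
grip_force: 0.0
```

Run:
```python
from h import *
s=env.get_state();print(s['time'],s['eef_pos'],s['gripper_width'])
q=np.array([[.9694,-.2453],[.2453,.9694]])
for n in('wrist','side'):
    c=env.read_camera(n);W=pts(c);L=(W[...,:2]-[.5528,.1389])@q.T*1000
    k=(np.hypot(L[...,0],L[...,1]-34)<30)&(W[...,2]>.13)&(W[...,2]<.16)
    if k.sum():print(n,k.sum(),'top z',np.percentile(W[k][:,2],95),'centre',np.median(L[k],0))
cv2.imwrite('pics/s4.png',cv2.resize(c['pixels'][120:290,210:410],None,fx=3.5,fy=3.5,interpolation=cv2.INTER_CUBIC))
```

```text
20.05 [0.56363111 0.17089847 0.26727729] 0.07935776824065988
wrist 506 top z 0.1454839471044285 centre [-9.57798636 15.23584183]
side 96 top z 0.1460663707475237 centre [-16.66026814  21.03595088]
```

View pics/s4.png

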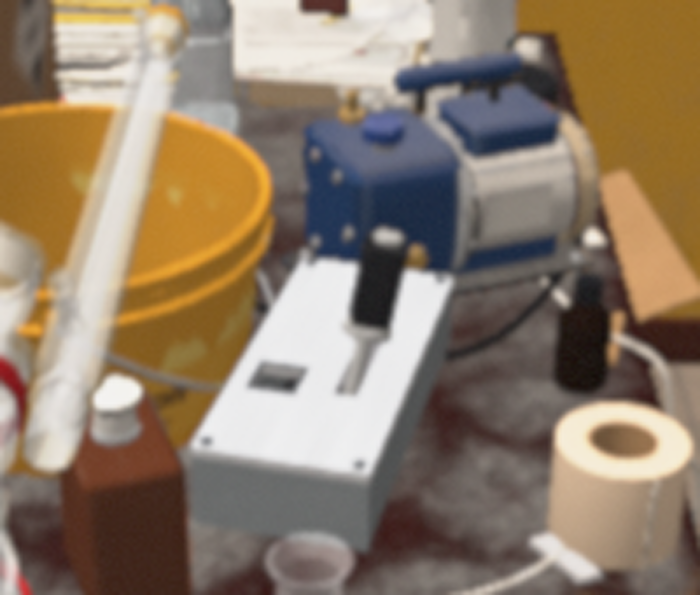

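The port is open, and the probe stands by itself in the socket but leans a little. I'll measure the lean before handing in.

Run:
```python
from h import *
q=np.array([[.9694,-.2453],[.2453,.9694]])
for n in('wrist','top','side','wrist'):
    c=env.read_camera(n);W=pts(c);L=np.dstack([(W[...,:2]-[.5528,.1389])@q.T,W[...,2]])*1000
    d=np.hypot(L[...,0],L[...,1]-25)<45
    k=d&(L[...,2]>138)&(L[...,2]<155)
    if k.sum()<20: print(n,k.sum());continue
    p=L[k];A=np.c_[p[:,:2],np.ones(len(p))]
    for _ in range(8):
        x=np.linalg.lstsq(A,p[:,2],rcond=None)[0];r=abs(A@x-p[:,2]);g=r<1.5;A,p=A[g],p[g]
    print(n,len(p),'top centre',cv2.minAreaRect(p[:,:2].astype(np.float32))[0],np.median(p[:,2]),'tilt',np.degrees(np.arctan(np.hypot(x[0],x[1]))))
```

```text
wrist 268 top centre (-14.452645301818848, 11.251167297363281) 142.3441339330906 tilt 5.141863386935917
top 61 top centre (-14.809202194213867, 12.12299919128418) 141.8507294457969 tilt 2.1028604323802895
side 32 top centre (-18.100065231323242, 13.449926376342773) 141.97784823052032 tilt 7.790085764950753
wrist 267 top centre (-14.619270324707031, 11.70586109161377) 142.45360808722998 tilt 5.4982489740039
```

The lean is close enough to the limit to deserve a proper fit of the handle box to the depth points.

```bash
cat > fit.py <<'E'
from h import *
from scipy.optimize import least_squares
def fit():
    q=np.array([[.9694,-.2453],[.2453,.9694]]);C=[]
    for n in('wrist','side','top'):
        c=env.read_camera(n);W=pts(c);L=np.dstack([(W[...,:2]-[.5528,.1389])@q.T,W[...,2]])*1000
        k=(np.hypot(L[...,0]+8,L[...,1]-22)<32)&(L[...,2]>100)&(L[...,2]<160);C.append(L[k])
    h=np.array([12,12,25])
    def sdf(P):
        d=abs(P)-h;return np.linalg.norm(np.maximum(d,0),axis=1)+np.minimum(d.max(1),0)
    def f(x):
        Ri=R.from_rotvec(x[3:6]).as_matrix();o=[np.zeros(3),x[6:9],x[9:12]]
        return np.concatenate([sdf((p-o[i]-x[:3])@Ri) for i,p in enumerate(C)]+[x[6:]*.5])
    for x0 in ([-8,20,118,.1,-.1,0],[-4,25,118,0.05,0,0]):
        s=least_squares(f,np.r_[x0,np.zeros(6)],loss='soft_l1',f_scale=1.)
        a=R.from_rotvec(s.x[3:6]).as_matrix()[:,2]
        print([len(p) for p in C],s.cost.round(1),'ctr',s.x[:3].round(1),'axis',a.round(3),'tilt',np.degrees(np.arccos(a[2])).round(1),'tip',(s.x[:3]-95*a).round(1),s.x[6:].round(1))
fit()
E
python3 fit.py
```

```text
[1177, 342, 267] 1010.0 ctr [-13.1  14.  119.1] axis [-0.156 -0.225  0.962] tilt 15.9 tip [ 1.8 35.3 27.8] [-3.  -0.1 -0.1  0.3 -0.2 -0.9]
[1177, 342, 267] 1010.0 ctr [-13.1  14.  119.1] axis [-0.156 -0.225  0.962] tilt 15.9 tip [ 1.8 35.3 27.8] [-3.  -0.1 -0.1  0.3 -0.2 -0.9]
```

The fit gives a lean of about 16°, past the limit, so I'll mend it. The plan is to regrip, straighten the probe, and release it resting with a small lean against the port-end wall.

```bash
cat >> h.py <<'E'
q=np.array([[.9694,-.2453],[.2453,.9694]])
def w(lx,ly,z,yaw=-.248): return tuple(np.array([.5528,.1389])+q.T@np.array([lx,ly])/1000)+(z/1000,yaw)
E
python3 - <<'E'
from h import *
s=env.get_state();print(s['time'],s['eef_pos'],s['eef_rot'])
rows([w(-12,20,180),w(-12,20,103),w(-12,34.5,103)])
E
```

```text
20.5 [0.56133102 0.16962377 0.26177756] [ 3.14090555e+00  1.23259186e-03 -2.48339951e-01]
[-12.6  11.8  81.8] [ 0.01  0.01 -0.  ]
[-12.5  11.8 158.8] [ 0.01  0.01 -0.  ]
[-12.5  -2.7 158.8] [ 0.01  0.01 -0.  ]
```

Emit:
jog_arm(
  rows=[
    {"rx": 0,"ry": 0,"rz": 0,"tx": -12,"ty": 12,"tz": 40,"grip": 1},
    {"rx": 0,"ry": 0,"rz": 0,"tx": -12,"ty": 12,"tz": 80,"grip": 1},
    {"rx": 0,"ry": 0,"rz": 0,"tx": -12,"ty": 12,"tz": 115,"grip": 1},
    {"rx": 0,"ry": 0,"rz": 0,"tx": -12,"ty": 12,"tz": 140,"grip": 1},
    {"rx": 0,"ry": 0,"rz": 0,"tx": -12,"ty": 12,"tz": 158,"grip": 1},
    {"rx": 0,"ry": 0,"rz": 0,"tx": -12,"ty": 14,"tz": 158,"grip": 0.6},
    {"rx": 0,"ry": 0,"rz": 0,"tx": -12,"ty": 14,"tz": 158,"grip": 0.52},
    {"rx": 0,"ry": 0,"rz": 0,"tx": -12,"ty": 14,"tz": 158,"grip": 0.52},
    {"rx": 0,"ry": 0,"rz": 0,"tx": -12,"ty": 14,"tz": 158,"grip": 0.52},
  ],
  force=10,
)

```text
time: 21.62
eef_pos: [0.5471, 0.1593, 0.1053]
eef_rot: [-3.141, -0.001, -0.248]
ft_force: [-0.1, -1.1, 0.5]
gripper_width: 0.0512
grip_force: 0.0
```

```bash
python3 -c "from h import *;ft(3);print(env.get_state()['gripper_width'])"
```

```text
t 21.725 local [-10.7  18.2] z 0.105 F local [-0.09 -0.42] 0.07
0.04615951951399108
```

Emit:
jog_arm(
  rows=[
    {"rx": 0,"ry": 0,"rz": 0,"tx": 0,"ty": -3,"tz": 0,"grip": 0.5},
    {"rx": 0,"ry": 0,"rz": 0,"tx": 0,"ty": -6,"tz": 0,"grip": 0.48},
    {"rx": 0,"ry": 0,"rz": 0,"tx": 0,"ty": -9,"tz": 0,"grip": 0.45},
    {"rx": 0,"ry": 0,"rz": 0,"tx": 0,"ty": -12,"tz": 0,"grip": 0.42},
    {"rx": 0,"ry": 0,"rz": 0,"tx": 0,"ty": -14,"tz": 0,"grip": 0.4},
    {"rx": 0,"ry": 0,"rz": 0,"tx": 0,"ty": -16,"tz": 0,"grip": 0.38},
    {"rx": 0,"ry": 0,"rz": 0,"tx": 0,"ty": -16,"tz": 0,"grip": 0.35},
    {"rx": 0,"ry": 0,"rz": 0,"tx": 0,"ty": -16,"tz": 0,"grip": 0.2},
    {"rx": 0,"ry": 0,"rz": 0,"tx": 0,"ty": -16,"tz": 0,"grip": 0.1},
    {"rx": 0,"ry": 0,"rz": 0,"tx": 0,"ty": -16,"tz": 0,"grip": 0.1},
  ],
  force=20,
)

```text
time: 23.02
eef_pos: [0.5507, 0.1746, 0.1046]
eef_rot: [-3.141, -0.0, -0.249]
ft_force: [0.5, 0.2, 0.7]
gripper_width: 0.0265
grip_force: 18.8
```

Run:
```python
from h import *
ft(3);print(env.get_state()['gripper_width'])
c=env.read_camera('side');cv2.imwrite('pics/s5.png',cv2.resize(c['pixels'][120:290,210:410],None,fx=3.5,fy=3.5,interpolation=cv2.INTER_CUBIC))
```

```text
t 23.125 local [-10.9  34.1] z 0.1046 F local [0.56 0.08] 0.2
0.026385955888983455
```

View pics/s5.png

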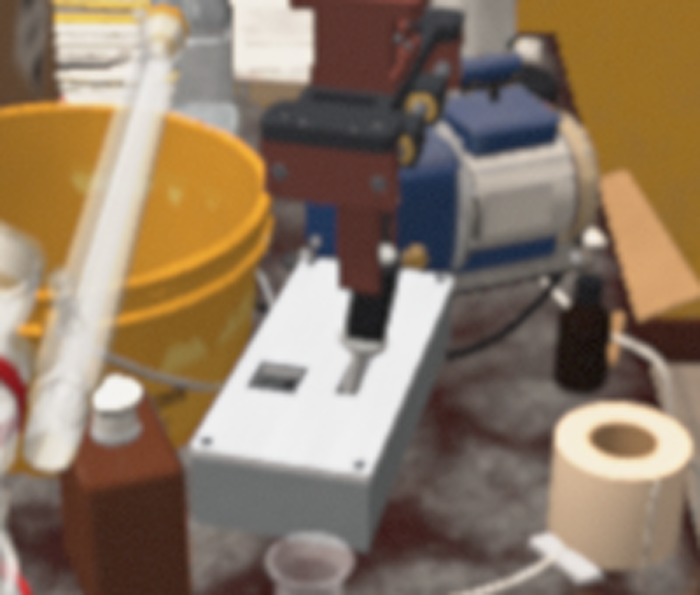

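The gripper holds the handle near (368,310), upright in y but still leaning towards the robot in x. I'll turn the tool to bring that lean down to about 3° and add a slight lean towards the port-end wall.

Emit:
jog_arm(
  rows=[
    {"rx": 0,"ry": 0,"rz": 0,"tx": 0,"ty": 0,"tz": 0,"grip": 0.1},
    {"rx": 0,"ry": 0,"rz": 0,"tx": 0,"ty": 0,"tz": 0,"grip": 0.1},
    {"rx": -0.2,"ry": -0.3,"rz": 0,"tx": 1.3,"ty": -1,"tz": -0.3,"grip": 0.1},
    {"rx": -0.4,"ry": -0.6,"rz": 0,"tx": 2.6,"ty": -2,"tz": -0.5,"grip": 0.1},
    {"rx": -0.6,"ry": -0.9,"rz": 0,"tx": 4,"ty": -3.5,"tz": -0.8,"grip": 0.1},
    {"rx": -0.8,"ry": -1.3,"rz": 0,"tx": 5.5,"ty": -5,"tz": -1,"grip": 0.1},
    {"rx": -0.8,"ry": -1.3,"rz": 0,"tx": 5.5,"ty": -5,"tz": -1,"grip": 0.1},
  ],
  force=40,
)

```text
time: 24.1
eef_pos: [0.5573, 0.1779, 0.1051]
eef_rot: [3.071, 0.114, -0.253]
ft_force: [-0.2, -0.0, -0.4]
gripper_width: 0.0259
grip_force: 37.7
```

Run:
```python
from h import *
ft(4);s=env.get_state();print(s['gripper_width'],s['eef_rot'],s['torque'])
c=env.read_camera('side');cv2.imwrite('pics/s6.png',cv2.resize(c['pixels'][170:250,270:350],None,fx=6,fy=6,interpolation=cv2.INTER_CUBIC))
```

```text
t 24.25 local [-5.8 38.8] z 0.1054 F local [ 0.09 -0.34] -1.03
0.025571310279671196 [ 3.07141448  0.11311176 -0.25226359] [-0.06493742 -0.19375126 -0.01858731]
```

View pics/s6.png

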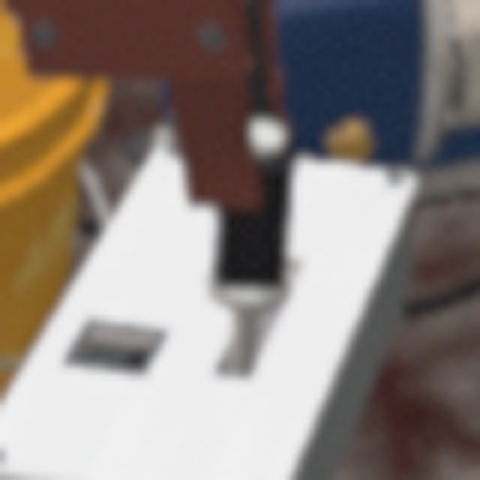

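Emit:
jog_arm(
  rows=[
    {"rx": 0,"ry": 0,"rz": 0,"tx": 0,"ty": -0.8,"tz": 1,"grip": 0.1},
    {"rx": 0,"ry": 0,"rz": 0,"tx": 0,"ty": -1.5,"tz": 2,"grip": 0.1},
    {"rx": 0,"ry": 0,"rz": 0,"tx": 0,"ty": -1.5,"tz": 2.5,"grip": 0.1},
    {"rx": 0,"ry": 0,"rz": 0,"tx": 0,"ty": -1.5,"tz": 2.5,"grip": 0.1},
  ],
)

```text
time: 24.85
eef_pos: [0.5569, 0.179, 0.1029]
eef_rot: [3.071, 0.114, -0.253]
ft_force: [-0.4, -3.0, 2.8]
gripper_width: 0.0256
grip_force: 37.8
```

Run:
```python
from h import *
ft(5)
```

```text
t 25.05 local [-5.8 40. ] z 0.1029 F local [-0.11 -3.26] 1.93
```

Emit:
jog_arm(
  rows=[
    {"rx": 0,"ry": 0,"rz": 0,"tx": -0.7,"ty": 0,"tz": -0.6,"grip": 0.1},
    {"rx": 0,"ry": 0,"rz": 0,"tx": -1.5,"ty": 0,"tz": -1.2,"grip": 0.1},
    {"rx": 0,"ry": 0,"rz": 0,"tx": -1.5,"ty": 0,"tz": -1.2,"grip": 0.1},
  ],
)

```text
time: 25.48
eef_pos: [0.5563, 0.1805, 0.1045]
eef_rot: [3.073, 0.112, -0.252]
ft_force: [0.3, -1.7, 1.2]
gripper_width: 0.0243
grip_force: 38.8
```

Run:
```python
from h import *
ft(5)
```

```text
t 25.675 local [-6.9 41.1] z 0.1045 F local [ 0.76 -0.92] 0.25
```

It is in light contact with both walls and the bottom, so I release and retreat along the tool axis.

Emit:
jog_arm(
  rows=[
    {"rx": 0,"ry": 0,"rz": 0,"tx": 0,"ty": 0,"tz": 0,"grip": 0.3},
    {"rx": 0,"ry": 0,"rz": 0,"tx": 0,"ty": 0,"tz": 0,"grip": 0.35},
    {"rx": 0,"ry": 0,"rz": 0,"tx": 0,"ty": 0,"tz": 0,"grip": 0.5},
    {"rx": 0,"ry": 0,"rz": 0,"tx": 0,"ty": 0,"tz": 0,"grip": 0.9},
    {"rx": 0,"ry": 0,"rz": 0,"tx": 0,"ty": 0,"tz": 0,"grip": 0.9},
    {"rx": 0,"ry": 0,"rz": 0,"tx": 0,"ty": 0,"tz": 0,"grip": 0.9},
    {"rx": 0,"ry": 0,"rz": 0,"tx": 0,"ty": 0,"tz": -20,"grip": 0.9},
    {"rx": 0,"ry": 0,"rz": 0,"tx": 0,"ty": 0,"tz": -45,"grip": 0.9},
    {"rx": 0,"ry": 0,"rz": 0,"tx": 0,"ty": 0,"tz": -85,"grip": 0.9},
    {"rx": 0.8,"ry": 1.3,"rz": 0,"tx": 0,"ty": 0,"tz": -125,"grip": 0.9},
    {"rx": 0.8,"ry": 1.3,"rz": 0,"tx": 0,"ty": 0,"tz": -160,"grip": 0.9},
    {"rx": 0.8,"ry": 1.3,"rz": 0,"tx": 0,"ty": 0,"tz": -160,"grip": 0.9},
  ],
)

```text
time: 27.22
eef_pos: [0.5776, 0.187, 0.2663]
eef_rot: [-3.138, -0.005, -0.249]
ft_force: [0.1, -0.2, -0.9]
gripper_width: 0.0791
grip_force: 0.0
```

```bash
sed -i 's/L\[...,1\]-22)<32/L[...,1]-38)<32/; s/\[-8,20,118,.1,-.1,0\]/[-5,40,118,-.1,-.05,0]/;s/L\[...,0\]+8/L[...,0]+4/' fit.py
python3 - <<'E'
from fit import *
s=env.get_state();print(s['time'],s['eef_pos'])
c=env.read_camera('side');cv2.imwrite('pics/s7.png',cv2.resize(c['pixels'][120:290,210:410],None,fx=3.5,fy=3.5,interpolation=cv2.INTER_CUBIC))
E
```

```text
[1056, 323, 195] 993.5 ctr [ -9.4  42.1 121.1] axis [-0.111  0.14   0.984] tilt 10.3 tip [ 1.2 28.7 27.6] [-2.7 -0.8 -0.   1.5 -0.7 -1.5]
[1056, 323, 195] 1637.0 ctr [ -9.3  41.9 120.5] axis [-0.096 -0.013  0.995] tilt 5.5 tip [-0.2 43.1 26. ] [-4.  22.   2.1  1.2 -0.3 -0.5]
27.375 [0.57561679 0.18592091 0.26187742]
```

View pics/s7.png

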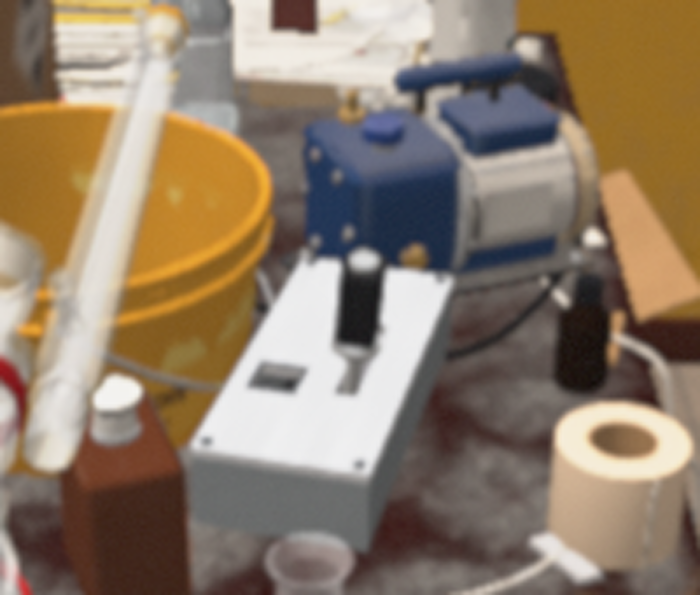

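The lean is now about 10°, which is fine, and the port is dark and open with the handle near (360,300). But the tip sits at about y = 29 mm, which suggests the slide is a couple of mm short of its stop. There is time left, so I'll regrip, pull firmly to the stop and lean it again.

Run:
```python
from h import *
s=env.get_state();print(s['time'],s['eef_pos'],s['eef_rot'])
rows([w(-8,40,180),w(-8,40,105),w(-8,36.5,105)])
```

```text
27.425 [0.57546948 0.18585213 0.26147566] [ 3.14020794e+00  1.98544172e-03 -2.48497351e-01]
[-18.3  11.   81.5] [ 0.02  0.02 -0.01]
[-18.1  10.9 156.5] [ 0.02  0.02 -0.01]
[-18.1  14.4 156.5] [ 0.02  0.02 -0.01]
```

Emit:
jog_arm(
  rows=[
    {"rx": 0,"ry": 0,"rz": 0,"tx": -18,"ty": 11,"tz": 40,"grip": 1},
    {"rx": 0,"ry": 0,"rz": 0,"tx": -18,"ty": 11,"tz": 80,"grip": 1},
    {"rx": 0,"ry": 0,"rz": 0,"tx": -18,"ty": 11,"tz": 115,"grip": 1},
    {"rx": 0,"ry": 0,"rz": 0,"tx": -18,"ty": 11,"tz": 140,"grip": 1},
    {"rx": 0,"ry": 0,"rz": 0,"tx": -18,"ty": 11,"tz": 156,"grip": 1},
    {"rx": 0,"ry": 0,"rz": 0,"tx": -18,"ty": 12,"tz": 156,"grip": 0.55},
    {"rx": 0,"ry": 0,"rz": 0,"tx": -18,"ty": 13,"tz": 156,"grip": 0.45},
    {"rx": 0,"ry": 0,"rz": 0,"tx": -18,"ty": 14.5,"tz": 156,"grip": 0.4},
    {"rx": 0,"ry": 0,"rz": 0,"tx": -18,"ty": 14.5,"tz": 156,"grip": 0.2},
    {"rx": 0,"ry": 0,"rz": 0,"tx": -18,"ty": 14.5,"tz": 156,"grip": 0.1},
    {"rx": 0,"ry": 0,"rz": 0,"tx": -18,"ty": 14.5,"tz": 156,"grip": 0.1},
    {"rx": 0,"ry": 0,"rz": 0,"tx": -18,"ty": 14.5,"tz": 156,"grip": 0.1},
  ],
  force=40,
)

```text
time: 28.92
eef_pos: [0.5551, 0.1767, 0.1069]
eef_rot: [-3.142, -0.0, -0.248]
ft_force: [-0.7, 1.3, 0.2]
gripper_width: 0.0237
grip_force: 39.6
```

```bash
python3 -c "from h import *;ft(3);print(env.get_state()['gripper_width'])"
```

```text
t 29.025 local [-7.  37.4] z 0.107 F local [-0.51  0.88] 0.48
0.023467489797827232
```

Emit:
jog_arm(
  rows=[
    {"rx": 0,"ry": 0,"rz": 0,"tx": 0,"ty": -0.7,"tz": 0,"grip": 0.1},
    {"rx": 0,"ry": 0,"rz": 0,"tx": 0,"ty": -1.4,"tz": 0,"grip": 0.1},
    {"rx": 0,"ry": 0,"rz": 0,"tx": 0,"ty": -2,"tz": 0,"grip": 0.1},
    {"rx": 0,"ry": 0,"rz": 0,"tx": 0,"ty": -2,"tz": 0,"grip": 0.1},
  ],
)

```text
time: 29.58
eef_pos: [0.5556, 0.1782, 0.1069]
eef_rot: [3.141, 0.0, -0.249]
ft_force: [-0.0, -1.2, 0.1]
gripper_width: 0.0236
grip_force: 39.9
```

```bash
python3 -c "from h import *;ft(3)"
```

```text
t 29.675 local [-7.  38.8] z 0.1068 F local [ 0.06 -1.55] 0.49
```

Emit:
jog_arm(
  rows=[
    {"rx": 0,"ry": 0,"rz": 0,"tx": 0,"ty": -0.7,"tz": 0,"grip": 0.1},
    {"rx": 0,"ry": 0,"rz": 0,"tx": 0,"ty": -1.4,"tz": 0,"grip": 0.1},
    {"rx": 0,"ry": 0,"rz": 0,"tx": 0,"ty": -2,"tz": 0,"grip": 0.1},
    {"rx": 0,"ry": 0,"rz": 0,"tx": 0,"ty": -2,"tz": 0,"grip": 0.1},
  ],
)

```text
time: 30.22
eef_pos: [0.556, 0.1802, 0.1068]
eef_rot: [3.141, 0.0, -0.249]
ft_force: [-0.7, -3.4, 0.4]
gripper_width: 0.0235
grip_force: 40.2
```

```bash
python3 -c "from h import *;ft(3)"
```

```text
t 30.325 local [-7.  40.9] z 0.1068 F local [-0.07 -3.42] 0.56
```

Emit:
jog_arm(
  rows=[
    {"rx": 0.2,"ry": 0,"rz": 0,"tx": 0,"ty": 2.5,"tz": 0,"grip": 0.1},
    {"rx": 0.4,"ry": 0,"rz": 0,"tx": 0,"ty": 5,"tz": 0,"grip": 0.1},
    {"rx": 0.6,"ry": 0,"rz": 0,"tx": 0,"ty": 7,"tz": 0,"grip": 0.1},
    {"rx": 0.8,"ry": 0,"rz": 0,"tx": 0,"ty": 8,"tz": 0,"grip": 0.1},
    {"rx": 0.8,"ry": 0,"rz": 0,"tx": 0,"ty": 8,"tz": 0,"grip": 0.1},
  ],
)

```text
time: 31.0
eef_pos: [0.5543, 0.1725, 0.1071]
eef_rot: [-3.071, -0.0, -0.249]
ft_force: [-0.5, 0.7, 1.2]
gripper_width: 0.0237
grip_force: 39.7
```

```bash
python3 -c "from h import *;ft(3);print(env.get_state()['torque'])"
```

```text
t 31.1 local [-6.9 33.2] z 0.1071 F local [-0.24  0.63] 1.65
[-0.02119736  0.02534725  0.00223889]
```

Emit:
jog_arm(
  rows=[
    {"rx": 0,"ry": 0,"rz": 0,"tx": 0,"ty": -1,"tz": 0,"grip": 0.1},
    {"rx": 0,"ry": 0,"rz": 0,"tx": 0,"ty": -2,"tz": 0,"grip": 0.1},
    {"rx": 0,"ry": 0,"rz": 0,"tx": 0,"ty": -3,"tz": 0,"grip": 0.1},
    {"rx": 0,"ry": 0,"rz": 0,"tx": 0,"ty": -3,"tz": 0,"grip": 0.1},
  ],
)

```text
time: 31.65
eef_pos: [0.5549, 0.1756, 0.1071]
eef_rot: [-3.072, 0.0, -0.248]
ft_force: [-0.1, -1.2, 1.2]
gripper_width: 0.0237
grip_force: 39.9
```

```bash
python3 -c "
from h import *
ft(3);print(env.get_state()['torque'])
c=env.read_camera('side');W=pts(c);L=np.dstack([(W[...,:2]-[.5528,.1389])@q.T,W[...,2]])*1000
for z in range(60,112,5):
    k=(abs(L[...,2]-z)<2.5)&(np.hypot(L[...,0]+4,L[...,1]-36)<22)
    if k.sum()>2: print(z,k.sum(),np.median(L[k],0).round(1))
"
```

```text
t 31.75 local [-7.  36.1] z 0.1071 F local [ 0.9  -1.04] 1.05
[-0.40116803  0.04240979 -0.01357983]
60 38 [-6.1 38.7 58.1]
65 9 [-5.4 36.2 64.4]
70 11 [-8.7 37.6 70.5]
75 9 [-9.3 37.9 74.5]
80 11 [-9.  38.  79.7]
90 33 [-13.1  45.2  90.8]
95 31 [-9.1 45.3 94.6]
100 33 [-12.7  45.3 100. ]
105 28 [-13.5  45.  105.1]
110 29 [-14.8  45.4 110. ]
```

Emit:
jog_arm(
  rows=[
    {"rx": 0,"ry": 0,"rz": 0,"tx": 0,"ty": -1,"tz": 0,"grip": 0.1},
    {"rx": 0,"ry": 0,"rz": 0,"tx": 0,"ty": -2,"tz": 0,"grip": 0.1},
    {"rx": 0,"ry": 0,"rz": 0,"tx": 0,"ty": -2,"tz": 0,"grip": 0.1},
  ],
)

```text
time: 32.22
eef_pos: [0.5552, 0.1769, 0.107]
eef_rot: [-3.073, 0.0, -0.249]
ft_force: [-1.0, -3.4, 1.1]
gripper_width: 0.0239
grip_force: 40.1
```

```bash
python3 -c "from h import *;ft(3);print(env.get_state()['torque'])"
```

```text
t 32.325 local [-7.  37.5] z 0.1071 F local [-0.36 -3.38] 1.37
[-1.17790673  0.29302016 -0.0280742 ]
```

Emit:
jog_arm(
  rows=[
    {"rx": 0,"ry": 0,"rz": 0,"tx": 0,"ty": -1,"tz": 0,"grip": 0.1},
    {"rx": 0,"ry": 0,"rz": 0,"tx": 0,"ty": -2,"tz": 0,"grip": 0.1},
    {"rx": 0,"ry": 0,"rz": 0,"tx": 0,"ty": -2,"tz": 0,"grip": 0.1},
  ],
)

```text
time: 32.75
eef_pos: [0.5556, 0.179, 0.1072]
eef_rot: [-3.073, 0.0, -0.249]
ft_force: [-0.6, -4.6, 0.9]
gripper_width: 0.0236
grip_force: 40.3
```

```bash
python3 -c "from h import *;ft(3);print(env.get_state()['torque'])"
```

```text
t 32.85 local [-7.1 39.6] z 0.1072 F local [ 0.4  -4.95] -0.07
[-1.64106948  0.29490124 -0.04788054]
```

Emit:
jog_arm(
  rows=[
    {"rx": -0.3,"ry": 0,"rz": 0,"tx": 0,"ty": 0,"tz": 0,"grip": 0.1},
    {"rx": -0.6,"ry": 0,"rz": 0,"tx": 0,"ty": 0,"tz": 0,"grip": 0.1},
    {"rx": -0.9,"ry": 0,"rz": 0,"tx": 0,"ty": 0,"tz": 0,"grip": 0.1},
    {"rx": -1.2,"ry": 0,"rz": 0,"tx": 0,"ty": 0,"tz": 0,"grip": 0.1},
    {"rx": -1.2,"ry": 0,"rz": 0,"tx": 0,"ty": 0,"tz": 0,"grip": 0.1},
  ],
)

```text
time: 33.52
eef_pos: [0.556, 0.1811, 0.1075]
eef_rot: [3.107, -0.0, -0.247]
ft_force: [0.0, 1.8, -0.1]
gripper_width: 0.0239
grip_force: 39.5
```

```bash
python3 -c "from h import *;ft(3);print(env.get_state()['torque'],env.get_state()['eef_rot'])"
```

```text
t 33.625 local [-7.  41.2] z 0.1076 F local [-0.6  2. ] -0.21
[ 0.98969001 -0.09808025 -0.0227766 ] [ 3.10845271e+00 -4.59849439e-04 -2.48210480e-01]
```

Emit:
jog_arm(
  rows=[
    {"rx": 0.4,"ry": 0,"rz": 0,"tx": 0,"ty": 0,"tz": 0,"grip": 0.1},
    {"rx": 0.8,"ry": 0,"rz": 0,"tx": 0,"ty": 0,"tz": 0,"grip": 0.1},
    {"rx": 1.2,"ry": 0,"rz": 0,"tx": 0,"ty": 0,"tz": 0,"grip": 0.1},
    {"rx": 1.2,"ry": 0,"rz": 0,"tx": 0,"ty": -0.5,"tz": 0,"grip": 0.1},
    {"rx": 1.2,"ry": 0,"rz": 0,"tx": 0,"ty": -0.5,"tz": 0,"grip": 0.1},
    {"rx": 0.9,"ry": 0,"rz": 0,"tx": 0,"ty": 0,"tz": 0,"grip": 0.1},
    {"rx": 0.6,"ry": 0,"rz": 0,"tx": 0,"ty": 0,"tz": 0,"grip": 0.1},
    {"rx": 0.6,"ry": 0,"rz": 0,"tx": 0,"ty": 0,"tz": 0,"grip": 0.1},
  ],
)

```text
time: 34.67
eef_pos: [0.5559, 0.181, 0.1074]
eef_rot: [-3.124, -0.0, -0.246]
ft_force: [0.1, -0.1, -0.9]
gripper_width: 0.0236
grip_force: 39.7
```

```bash
python3 -c "
from h import *;ft(3);print(env.get_state()['torque'],env.get_state()['eef_rot'])
for n in ('side',):
    c=env.read_camera(n);W=pts(c);L=np.dstack([(W[...,:2]-[.5528,.1389])@q.T,W[...,2]])*1000
    for z in range(62,112,6):
        k=(abs(L[...,2]-z)<3)&(np.hypot(L[...,0]+4,L[...,1]-36)<22)
        if k.sum()>2: print(z,k.sum(),np.median(L[k],0).round(1))
"
```

```text
t 34.775 local [-7.2 41.1] z 0.1074 F local [0.07 0.23] -0.95
[ 0.16277809 -0.00568586 -0.00279164] [-3.12338480e+00 -1.12666619e-04 -2.47778779e-01]
62 14 [-7.8 40.8 62.3]
68 12 [-8.2 41.1 68.6]
74 13 [-8.4 41.3 74. ]
80 9 [-9.9 41.2 79.9]
86 5 [-19.5  48.5  88.6]
92 49 [-10.6  49.9  92.4]
98 28 [-10.5  48.8  98.5]
104 33 [-11.9  49.4 104. ]
110 29 [-13.5  50.1 110.2]
```

The plunger axis is now about 4.5 mm nearer the port than before, with no residual load, so I release here.

Emit:
jog_arm(
  rows=[
    {"rx": -0.15,"ry": 0,"rz": 0,"tx": 0,"ty": -0.3,"tz": 1,"grip": 0.1},
    {"rx": -0.15,"ry": 0,"rz": 0,"tx": 0,"ty": -0.3,"tz": 1,"grip": 0.1},
    {"rx": -0.15,"ry": 0,"rz": 0,"tx": 0,"ty": -0.3,"tz": 1,"grip": 0.3},
    {"rx": -0.15,"ry": 0,"rz": 0,"tx": 0,"ty": -0.3,"tz": 1,"grip": 0.4},
    {"rx": -0.15,"ry": 0,"rz": 0,"tx": 0,"ty": -0.3,"tz": 1,"grip": 0.7},
    {"rx": -0.15,"ry": 0,"rz": 0,"tx": 0,"ty": -0.3,"tz": 1,"grip": 0.9},
    {"rx": -0.15,"ry": 0,"rz": 0,"tx": 0,"ty": -0.3,"tz": 1,"grip": 0.9},
    {"rx": 0,"ry": 0,"rz": 0,"tx": 0,"ty": 0,"tz": -20,"grip": 0.9},
    {"rx": 0,"ry": 0,"rz": 0,"tx": 0,"ty": 0,"tz": -50,"grip": 0.9},
    {"rx": 0,"ry": 0,"rz": 0,"tx": 0,"ty": 0,"tz": -100,"grip": 0.9},
    {"rx": 0,"ry": 0,"rz": 0,"tx": 0,"ty": 0,"tz": -150,"grip": 0.9},
    {"rx": 0,"ry": 0,"rz": 0,"tx": 0,"ty": 0,"tz": -150,"grip": 0.9},
  ],
)

```text
time: 36.38
eef_pos: [0.5577, 0.1782, 0.2636]
eef_rot: [-3.118, -0.008, -0.249]
ft_force: [0.0, -0.3, -0.7]
gripper_width: 0.0794
grip_force: 0.0
```

```bash
python3 fit.py; python3 -c "
from h import *
print(env.get_state()['time'])
c=env.read_camera('side');W=pts(c);L=np.dstack([(W[...,:2]-[.5528,.1389])@q.T,W[...,2]])*1000
for z in range(62,112,6):
    k=(abs(L[...,2]-z)<3)&(np.hypot(L[...,0]+4,L[...,1]-36)<22)
    if k.sum()>2: print(z,k.sum(),np.median(L[k],0).round(1))
"
```

```text
[1183, 301, 156] 956.9 ctr [-13.3  47.5 120.2] axis [-0.176  0.15   0.973] tilt 13.4 tip [ 3.4 33.3 27.8] [-2.6 -0.9 -0.2  2.9 -0.1 -0.1]
[1183, 301, 156] 1649.4 ctr [-13.2  47.3 119.8] axis [-0.169  0.048  0.984] tilt 10.1 tip [ 2.9 42.8 26.2] [-9.7 21.1  0.2  3.2  0.1  0.5]
36.525
62 13 [-7.  41.9 62.1]
68 10 [-7.8 43.4 68.6]
74 12 [-10.5  44.3  74.1]
86 7 [-11.2  54.9  87.2]
92 27 [-7.4 54.5 91.3]
98 19 [-9.2 54.5 97.7]
104 4 [-12.2  55.7 103.9]
```

```bash
python3 fit.py | head -1; python3 -c "
from plant import env
s=env.get_state();print(s['time'],s['eef_pos'],s['qd'].round(3));print(env.sign_off())"
```

```text
[1240, 299, 149] 962.1 ctr [-13.2  47.5 120. ] axis [-0.169  0.15   0.974] tilt 13.1 tip [ 2.9 33.3 27.5] [-2.7 -0.7  0.2  2.6 -0.4  0.3]
36.725 [0.55456316 0.17667761 0.25624329] [-0.002  0.001 -0.001 -0.006  0.     0.    -0.   ]
the job is handed in; nothing more can be done
None
```

I handed the job in at 36.7 s; no verdict came back. The slide is drawn to the port end and the probe stands free and home in its socket at about y = +33 mm, leaning about 13° by the camera fit against the 15° limit, a thin margin.

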